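Fit the boom arm of a stereo microscope stand

ROBOT

A 6-joint arm with a two-finger parallel gripper is mounted at the origin on the work surface. World frame = base frame: x ahead of the robot, y to its left, z up, the work surface at z = 0. Lengths are in m, angles in degrees, forces in N, time in s.
With the tool pointing down it reaches from about 0.4 to 0.825 m from the base axis. Payload 7 kg.
Tool frame: the origin (TCP) lies between the finger pads; the fingertips stand 11 mm ahead of it and the grasp point (between the pads) lies 8 mm behind it; z points along the fingers, y is the direction in which the jaws open and shut (so a half turn about z gives the same grasp; the last joint's range is limited). The gripper opens to 88 mm and grips with 3 to 60 N. Pads are 19 mm wide; open, the fingers measure 130 mm over their backs; the gripper's body (78 mm by 193 mm) begins 47 mm behind the grasp point.
Start: joints at [-59.525, 20.546, 0.682, 0, -70.136, -16.507], TCP at [0.163, -0.655, 0.238] pointing down, gripper open.
Joint ranges: [-176.03, 176.03], [-82.01, 121.73], [-58.28, 71.71], [-173.87, 95.51], [-174.79, -0.11], [-173.66, 173.66]. Speed limits (degrees/s): [136.94, 136.94, 172.46, 180, 180, 180].

INTERFACE

Orientations are given as [roll, pitch, yaw] about the fixed x, y, z axes, in that order (R = Rz(yaw) Ry(pitch) Rx(roll)).
In Python, from plant import r gives the robot as it stands.
- The arm moves only by the shell command python3 -m inch 'ROWS' [OPENING] [FORCE]. ROWS is JSON, a list of rows, each an object of numbers: "x", "y", "z": the shift along the tool's x, y, z as a fraction of full scale; "yaw": the turn about the tool's z as a fraction of full scale. In form: [{"x": .., "y": .., "z": .., "yaw": ..}, ...]. A call has 1 to 5 rows; each row shifts and turns the pose as measured when the row begins, along the tool's axes as they then stand; what a row does not reach is not made up. Full scale, the value 1, is 0.025 m for a shift and 4 degrees for a turn. A row lasts 1/12 s, in which the tool goes at most 41.7 mm and 7.16 degrees, less where a joint would pass 70% of its speed; a pose out of reach is approached as far as the arm can. A call with a number of a shift or a turn outside -1 to 1 is refused whole. A call with a gripper value outside its range is refused whole. OPENING is the opening, from -1 (shut) to 1 (fully open), set as the call begins (- or left out, the last holds). The fingers move at their own pace and stop on an object; FORCE is the grip in N (left out, the last holds). Time passes only in rows, so rows that do not move let the fingers close. It gives the time, the measured TCP pose, the force and the opening at its end, in the units of the state.
- r.get_state(): the state, without advancing time (a new reading comes with each control period).
- r.capture(name): name is "side" or "top" or "wrist"; returns (picture, depth): 420x560x3 uint8, red, green, blue; 420x560 float32, m along the optical axis (not along the pixel's ray), 0 where there is no reading.
- r.camera_info(name): a dict with "mtx" (3x3 intrinsics, pixels), "k1" (the pictures are not rectified: a ray, as slopes to the right and down, at radius r is drawn at 1 + k1 r^2 times it, then the intrinsics apply), "pose" (4x4, takes a point from camera to world coordinates). Camera axes: x right, y down, z forward; pixel columns grow to the right and rows downward; lengths in m; the calibration is good to about 2 mm. A picture is of the moment at which its call begins: read the wrist's pose just before it. camera_info takes no time and is no camera call; for the wrist camera it gives the pose at the moment of the call.
- r.close_job(): hands the job in, once; it reports no verdict.
The state is a dict: "time_s": time; "joints": joint angles; "qd": joint speeds; "joint_torque": joint torques, N m; "tcp_pos": TCP position; "eef_rot": TCP orientation; "contact_force": force on the tool from outside, world axes, zero at the start; "moment": the same for the moment, N m; "gripper_width": finger opening in m.
Only numpy, scipy, OpenCV 4.12 (cv2) and the standard library are available. Lean on these libraries where they do the work, as an engineer would, in place of code of your own. Each camera call takes 0.05 s, during which the arm holds its last target. There are 200 camera calls.

TASK

Take the steel boom arm out of its foam cradle and feed it, nose first, through the sleeve of the boom stand from the side nearer the cradle, keeping it straight and not forcing it, until its stop collar is fully home against the sleeve. Then turn the clamp lever on top of the sleeve clockwise to its stop, and leave the rest of the bench as it is.

Things in the scene. Friction and masses are not known exactly. Their poses are not given: they have to be found in the camera images.
- boom_center (a point): boom arm: polished steel bar 20 mm in diameter, 400 mm long, 0.27 to 0.47 kg, lying level in a dark foam cradle, axis 45 mm above the bench. Point on its axis at mid-length, within 10 mm of the balance point. Own y axis runs along the bar, from the black nose at y = -200 mm (chamfered to 12 mm, goes in first) to the black rear cap at y = +200 mm. It may roll about y
- boom_nose (a point): tip of the boom arm's nose, on its axis (boom_center, y = -200 mm); same axes as boom_center
- boom_stop (a point): on the bar's axis in the face of the stop collar that meets the sleeve (boom_center, y = +35 mm); same axes. The collar is dark steel, 33 mm in diameter, fixed on the bar from y = +35 to +49 mm
- cradle: fixed dark grey foam cradle, origin under the bar's middle, y axis along the bar. Two uprights, 70 mm wide, 47 mm high and 22 mm thick, at y = -120 and +172 mm, hold the bar in notches 23 mm wide, open at the top (lift straight up). Elsewhere the bar is free all round, 23 mm clear of the cradle's floor strip (70 mm wide, 12 mm high)
- sleeve_center (a point): middle of the boom stand's horizontal sleeve, on the bore's axis, 180 mm above the bench: a fixed grey block 46 mm wide and high, 70 mm long, with a 22 mm through bore along own y; mouths at y = -35 and +35 mm. The bar enters at +y and travels to -y; it is home when its collar meets the +y face, boom_center then lying at sleeve_center. Own z is up
- stand: the fixed boom stand, same axes as sleeve_center; origin on the bench under its post. The steel post is 28 mm in diameter and 310 mm tall; the sleeve's axis passes it at x = -50 mm. A post clamp (50 mm in diameter) joins post and sleeve, with a black knob at +x. Ivory base plate 220 x 240 mm, 22 mm high, centred on the post
- clamp_lever (a joint): clamp lever on top of the sleeve; vertical axis through sleeve_center; rad, growing clockwise seen from above. 0: loose, pointing midway between sleeve -x and -y. 1.57: stop, clamped, midway between -x and +y. Starts at 0 to 0.35, needs 0.12 N m (2 N at the tip), a little more from 1.3 on, where it bites; stays where left. Its screw lowers a pad into the bore on to the bar, so close it only after feeding
- lever_tip (a point): centre of the 16 mm ball at the end of the black clamp lever, 62 mm from the lever's axis, 50 mm above the sleeve's axis (27 mm above the block's top). The arm is an 11 mm round bar, rising from 17 mm above the block at the 22 mm wide hub to the ball
- stereo_head: bystander: the stereo microscope head that the boom will later carry, ivory with black eyepieces, standing on its objective, about 72 mm wide and 130 mm tall; origin at the centre of its underside
- flask: bystander: clear culture flask with blue cap lying flat, 150 x 84 x 34 mm; origin under its body
- dishes: bystander: stack of three clear Petri dishes, 91 mm across, 47 mm high; origin at the centre of the underside
- tip_box: bystander: blue pipette-tip box with clear lid, 120 x 82 x 64 mm; origin at the centre of the underside
- reagent: bystander: amber reagent bottle with orange cap, 68 mm across, 135 mm high; origin at the centre of the underside
- hex_key: bystander: dark steel hex key lying on the bench, 110 mm long, 6 mm thick; origin near the middle of its long leg, on the underside
- focus_block: bystander: grey focus mount with two black knobs, about 65 x 64 x 30 mm; origin at the centre of the underside

How it is judged (in metres and radians):
On the way, in this order (a step that is already met when the one before it is completed fails the run):
1. the nose has come out of the far mouth of the sleeve, on its axis (y of boom_nose in the frame of sleeve_center below -0.045 m and x of boom_nose in the frame of sleeve_center between -0.012 and 0.012 m and z of boom_nose in the frame of sleeve_center between -0.012 and 0.012 m), for 0.1 s.
2. the stop collar is home against the sleeve (within 3 mm) (y of boom_center in the frame of sleeve_center between -0.003 and 0.003 m and x of boom_center in the frame of sleeve_center between -0.003 and 0.003 m and z of boom_center in the frame of sleeve_center between -0.004 and 0.004 m and angle between the y axis of boom_center and the y axis of sleeve_center, either way round below 0.06 rad), for 0.2 s.
3. the clamp lever is turned to its stop (past 1.35 rad) with the collar still home (all of step 2 and value of joint clamp_lever above 1.35 rad), for 0.2 s.
At the end, for the whole second after the job is handed in: The boom arm lies at rest through the sleeve with its stop collar within 3 mm of the sleeve's face (boom_center within 3 mm along and across and 4 mm in height of sleeve_center, axes within 0.06 rad), the clamp lever past 1.35 rad (stop at 1.57), everything released (all of step 3 and linear speed of boom below 0.02 m/s); the robot touches nothing.
It fails at once if the bar is forced: more than 80 N between bar and stand (contact force between boom and stand above 80 N).
It fails at once if a bystander is pushed by more than 30 mm or tipped (distance of any of stereo_head, flask, dishes, tip_box, reagent, hex_key, focus_block from where it was at the start of the episode above 0.03 m or angle between any of stereo_head, reagent, dishes, flask, tip_box's own z axis and vertical above 0.5 rad).
It also fails if it takes over 72 s, if anything falls off the work surface, if the arm or the gripper's body presses on something with over 40 N, if the wrist force passes 120 N, or if a joint passes its speed limit or range.

## Working session

There is one attempt and no reset: what is moved stays moved. The work goes in short steps, Python scripts to look and compute and a shell command to move; the robot and the scene stay as the last step left them, time stands still between calls to the robot, and variables do not carry over. Pictures are saved under pics/ and viewed, about 8 in all and at most 12, crops included, and the job is handed in when it is done.

```bash
ls; mkdir -p pics; cat > h.py <<'E'
import numpy as np, cv2
from plant import r
def snap(name, fn):
    ci=r.camera_info(name); im,d=r.capture(name)
    np.savez('pics/'+fn+'.npz',im=im,d=d,mtx=ci['mtx'],k1=ci['k1'],pose=ci['pose'])
    cv2.imwrite('pics/'+fn+'.png',im[:,:,::-1]); return im,d
class V:
    def __init__(s,fn):
        z=np.load('pics/'+fn+'.npz'); s.im,s.d,s.K,s.k1,s.T=z['im'],z['d'],z['mtx'],float(z['k1']),z['pose']
    def ray(s,u,v):
        p=cv2.undistortPoints(np.array([[[u,v]]],float),np.array(s.K,float),np.array([s.k1,0,0,0.]))[0,0]
        return s.T[:3,:3]@np.array([p[0],p[1],1.])
    def z(s,u,v,z):   # hit plane z
        R=s.ray(u,v); o=s.T[:3,3]; return o+R*(z-o[2])/R[2]
    def dp(s,u,v):    # depth point
        d=s.d[int(round(v)),int(round(u))]; return s.T[:3,3]+s.ray(u,v)*d
    def cloud(s):
        H,W=s.d.shape; uu,vv=np.meshgrid(np.arange(W),np.arange(H))
        p=cv2.undistortPoints(np.stack([uu,vv],-1).reshape(-1,1,2).astype(float),np.array(s.K,float),np.array([s.k1,0,0,0.]))[:,0]
        P=np.c_[p,np.ones(len(p))]*s.d.reshape(-1,1)
        return (P@s.T[:3,:3].T+s.T[:3,3]).reshape(H,W,3)
    def proj(s,P):
        q=(np.array(P)-s.T[:3,3])@s.T[:3,:3]; x,y=q[0]/q[2],q[1]/q[2]; f=1+s.k1*(x*x+y*y)
        return s.K[0][0]*x*f+s.K[0][2], s.K[1][1]*y*f+s.K[1][2]
E
python3 - <<'E'
from h import *
for n in ['top','side']:
    im,d=snap(n,n+'0'); ci=r.camera_info(n); print(n,np.round(ci['pose'],3).tolist(),ci['k1'],ci['mtx'][0])
a=cv2.imread('pics/top0.png');cv2.imwrite('pics/top0b.png',cv2.resize(a,(800,600)))
print(r.get_state())
E
```

```text
pics
top [[0.001, -0.993, 0.119, 0.323], [-1.0, -0.001, 0.0, -0.031], [0.0, -0.119, -0.993, 1.969], [0.0, 0.0, 0.0, 1.0]] 0.05882356139627837 [534.09150698   0.         277.75340896]
side [[-0.701, -0.365, 0.613, -0.313], [-0.713, 0.329, -0.619, 0.816], [0.024, -0.871, -0.491, 0.848], [0.0, 0.0, 0.0, 1.0]] 0.03458050407583469 [501.25597202   0.         280.57698582]
{'time_s': 0.1, 'joints': array([-5.95245296e+01,  2.05879204e+01,  6.37797559e-01, -1.84299822e-02,
       -7.01358692e+01, -1.65070278e+01]), 'qd': array([-0.09648549,  0.05022003,  0.04039029,  0.02895933,  0.07116386,
       -0.04164591]), 'joint_torque': array([-1.53682882e-03, -5.84163272e+01,  2.93750292e+01,  7.01561943e+00,
        1.01569746e-02, -5.12647239e-05]), 'tcp_pos': array([ 0.16280878, -0.65462365,  0.23669822]), 'eef_rot': array([ 1.79912629e+02, -7.82343741e-03, -1.66037827e+02]), 'contact_force': array([ 0.43006728,  0.27301113, -0.71177119]), 'moment': array([-0.02284132,  0.03436584, -0.0139369 ]), 'gripper_width': 0.08769716838343455}
```

View pics/top0b.png

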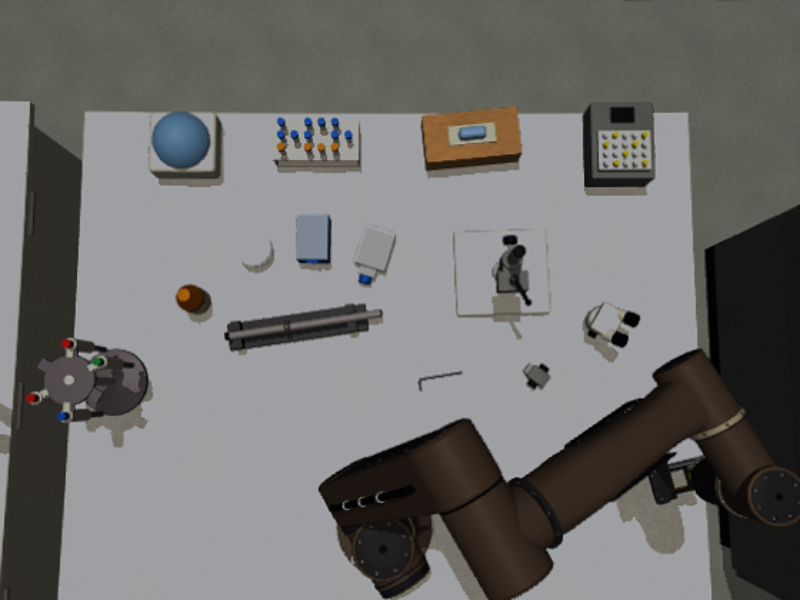

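View pics/side0.png

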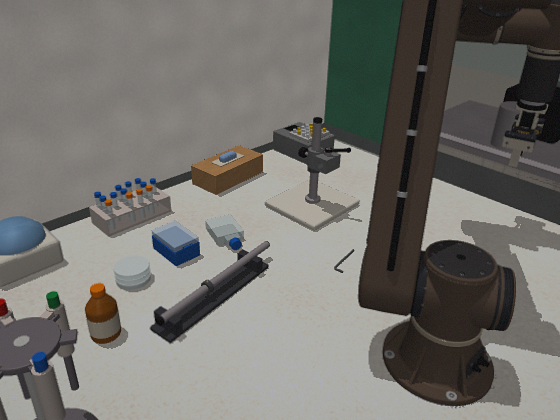

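The top view shows the bar from (228,336), the rear, to (380,314), the nose, with the collar at (287,326). The stand is near (505,275) and its lever points to about (530,300). The bystanders are clear of the path between them.

```bash
python3 - <<'E'
from h import *
t=V('top0');s=V('side0')
A=cv2.resize(cv2.cvtColor(t.im[155:225,315:390],cv2.COLOR_RGB2BGR),(450,420),interpolation=cv2.INTER_CUBIC)  # x6
B=cv2.resize(cv2.cvtColor(s.im[110:230,260:365],cv2.COLOR_RGB2BGR),(367,420),interpolation=cv2.INTER_CUBIC) # x3.5
C=cv2.resize(cv2.cvtColor(t.im[205:250,150:275],cv2.COLOR_RGB2BGR),(750,270),interpolation=cv2.INTER_CUBIC)# x6
o=np.zeros((600,800,3),np.uint8); 
A=cv2.resize(A,(353,330));B=cv2.resize(B,(288,330))
o[:330,:353]=A;o[:330,360:648]=B;o[330:,:750]=C
cv2.imwrite('pics/crop1.png',o)
P=t.cloud()
# bar: points z 0.047..0.06 near cradle
m=(P[...,2]>.0475)&(P[...,2]<.075)
m[:205]=0;m[250:]=0;m[:,:150]=0;m[:,275:]=0
q=P[m];print(len(q)); c=q.mean(0);u,S,vt=np.linalg.svd(q[:,:2]-c[:2]);ax=vt[0];pr=(q[:,:2]-c[:2])@ax
print('bar',c,ax,pr.min(),pr.max(),S, c[:2]+ax*pr.min(),c[:2]+ax*pr.max())
# stand
m=np.zeros(P.shape[:2],bool);m[155:225,315:390]=1
for lo,hi in[(.29,.33),(.215,.24),(.195,.212),(.12,.19),(.015,.03)]:
    k=m&(P[...,2]>lo)&(P[...,2]<hi);q=P[k]
    if len(q)>3:
        print(lo,len(q),q.mean(0).round(4)); print(cv2.minAreaRect(q[:,:2].astype(np.float32)))
S_=s.cloud();m=np.zeros(S_.shape[:2],bool);m[110:230,260:365]=1
for lo,hi in[(.29,.33),(.215,.24),(.199,.208),(.12,.19),(.015,.03)]:
    k=m&(S_[...,2]>lo)&(S_[...,2]<hi);q=S_[k]
    if len(q)>3:
        print('side',lo,len(q),q.mean(0).round(4)); print(cv2.minAreaRect(q[:,:2].astype(np.float32)))
E
```

```text
627
bar [0.50304766 0.20999348 0.05457865] [ 0.15230057 -0.98833422] -0.19513434814248337 0.20126031796613458 [2.96644955 0.25724881] [0.47332859 0.40285144] [0.53369972 0.01108102]
0.29 73 [ 0.6414 -0.2976  0.309 ]
((0.6420823931694031, -0.2988850176334381), (0.026666248217225075, 0.026233121752738953), 45.40342712402344)
0.215 108 [ 0.5774 -0.3097  0.2283]
((0.5913084745407104, -0.30511048436164856), (0.12947288155555725, 0.025815412402153015), 20.07498550415039)
0.195 357 [ 0.6129 -0.2978  0.2032]
((0.6365549564361572, -0.29999440908432007), (0.13085927069187164, 0.07165496051311493), 0.4351649284362793)
0.12 82 [ 0.627  -0.2881  0.1754]
((0.6350511312484741, -0.2976028621196747), (0.1307516247034073, 0.06938750296831131), 2.6787328720092773)
0.015 2607 [ 0.641  -0.2931  0.0225]
((0.6493180990219116, -0.3040223717689514), (0.2332065999507904, 0.25189584493637085), 1.5331103801727295)
side 0.29 73 [ 0.6364 -0.2931  0.3023]
((0.6396965980529785, -0.2968135476112366), (0.02620716765522957, 0.03528840094804764), 20.03245735168457)
side 0.215 161 [ 0.5913 -0.3022  0.2265]
((0.5856450200080872, -0.30243927240371704), (0.12650492787361145, 0.03081432916224003), 14.246145248413086)
side 0.199 200 [ 0.6016 -0.2916  0.2031]
((0.6139430999755859, -0.29577112197875977), (0.09478934854269028, 0.07216084748506546), 4.428138732910156)
side 0.12 464 [ 0.6125 -0.2843  0.1678]
((0.6263639330863953, -0.28514066338539124), (0.14249294996261597, 0.07633813470602036), 17.82377052307129)
side 0.015 2289 [ 0.6446 -0.2942  0.0211]
((0.7608767747879028, -0.39551129937171936), (0.3170940577983856, 0.6281086206436157), 51.327632904052734)
```

View pics/crop1.png

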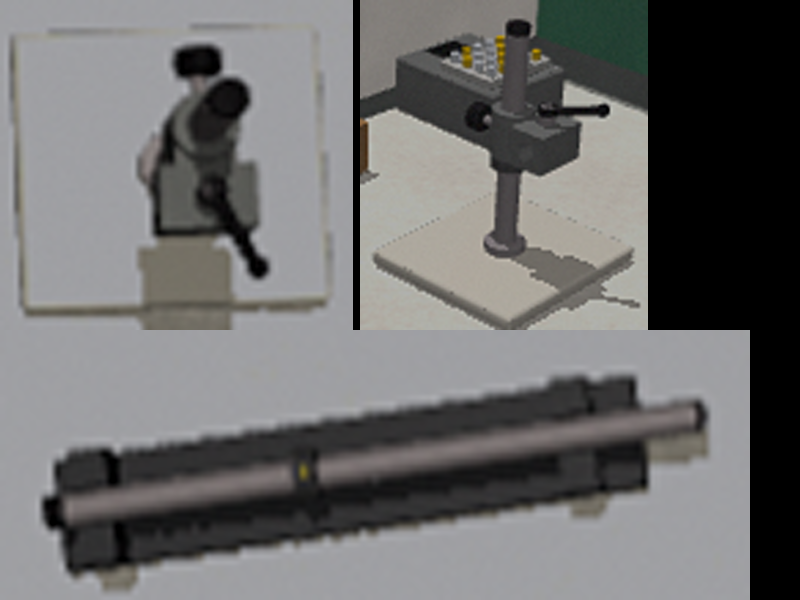

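The crop shows the bar axis at yaw about +8.8° with the nose towards -y. The sleeve is nearly parallel to world y at about (0.591, -0.298), and the lever points mostly towards -x, near 0.24 rad. I'll lift first and turn towards the cradle.

```bash
cat > plan.py <<'E'
import sys,numpy as np
from plant import r
def plan(x,y,z,yaw,maxr=5,step=1.0):
    s=r.get_state();p=np.array(s['tcp_pos']);a=s['eef_rot'][2]
    d=np.array([x,y,z])-p; da=(yaw-a+180)%360-180
    n=int(np.ceil(max(np.abs(d).max()/.025/step*1.05,abs(da)/4/step,1)))
    print('pos',p.round(4),'rot',np.round(s['eef_rot'],2),'t',round(s['time_s'],2),'F',np.round(s['contact_force'],1),'w',round(s['gripper_width'],4),'rows needed',n,'delta',d.round(4),round(da,2))
    for i in range(min(n,maxr)):
        c,sn=np.cos(np.radians(a)),np.sin(np.radians(a)); v=d/n/.025
        print('{"x":%.2f,"y":%.2f,"z":%.2f,"yaw":%.2f},'%(c*v[0]+sn*v[1],sn*v[0]-c*v[1],-v[2],-da/n/4),end='')
        a+=da/n
    print()
if __name__=='__main__': plan(*map(float,sys.argv[1:5]),maxr=int(sys.argv[5]) if len(sys.argv)>5 else 5,step=float(sys.argv[6]) if len(sys.argv)>6 else 1)
E
python3 -m inch '[{"x":-0.6,"y":0.3,"z":-0.8,"yaw":-1},{"x":-0.7,"y":0.4,"z":-0.6,"yaw":-1},{"x":-0.7,"y":0.6,"z":-0.5,"yaw":-1},{"x":-0.7,"y":0.6,"z":-0.4,"yaw":-1},{"x":-0.7,"y":0.6,"yaw":-1}]' 1 20; python3 plan.py 0.45 -0.2 0.31 -95 20
```

```text
pos [ 0.1628 -0.6546  0.2367] rot [ 1.7991e+02 -1.0000e-02 -1.6604e+02] t 0.1 F [ 0.4  0.3 -0.7] w 0.0877 rows needed 20 delta [0.2872 0.4546 0.0733] 71.04
{"x":-0.78,"y":0.74,"z":-0.15,"yaw":-0.89},{"x":-0.82,"y":0.69,"z":-0.15,"yaw":-0.89},{"x":-0.86,"y":0.64,"z":-0.15,"yaw":-0.89},{"x":-0.90,"y":0.59,"z":-0.15,"yaw":-0.89},{"x":-0.94,"y":0.53,"z":-0.15,"yaw":-0.89},{"x":-0.97,"y":0.47,"z":-0.15,"yaw":-0.89},{"x":-0.99,"y":0.41,"z":-0.15,"yaw":-0.89},{"x":-1.02,"y":0.35,"z":-0.15,"yaw":-0.89},{"x":-1.04,"y":0.28,"z":-0.15,"yaw":-0.89},{"x":-1.05,"y":0.22,"z":-0.15,"yaw":-0.89},{"x":-1.06,"y":0.15,"z":-0.15,"yaw":-0.89},{"x":-1.07,"y":0.09,"z":-0.15,"yaw":-0.89},{"x":-1.08,"y":0.02,"z":-0.15,"yaw":-0.89},{"x":-1.07,"y":-0.05,"z":-0.15,"yaw":-0.89},{"x":-1.07,"y":-0.11,"z":-0.15,"yaw":-0.89},{"x":-1.06,"y":-0.18,"z":-0.15,"yaw":-0.89},{"x":-1.05,"y":-0.24,"z":-0.15,"yaw":-0.89},{"x":-1.03,"y":-0.31,"z":-0.15,"yaw":-0.89},{"x":-1.01,"y":-0.37,"z":-0.15,"yaw":-0.89},{"x":-0.98,"y":-0.43,"z":-0.15,"yaw":-0.89},validation failed for argument at $[4]...
```

```bash
sed -i 's/np.abs(d).max()\/.025\/step\*1.05/np.linalg.norm(d)\/.025\/step/' plan.py
python3 -m inch '[{"x":-0.6,"y":0.3,"z":-0.8,"yaw":-1},{"x":-0.7,"y":0.4,"z":-0.6,"yaw":-1},{"x":-0.7,"y":0.5,"z":-0.5,"yaw":-1},{"x":-0.7,"y":0.5,"z":-0.4,"yaw":-1},{"x":-0.8,"y":0.5,"z":-0.3,"yaw":-1}]' 1 20; python3 plan.py 0.45 -0.2 0.31 -95 20
```

```text
time_s: 0.52
tcp_pos: [0.2206, -0.5691, 0.2968]
eef_rot: [179.2, 0.1, -145.7]
contact_force: [1.2, 0.3, 0.0]
gripper_width: 0.0879
pos [ 0.2206 -0.5691  0.2968] rot [ 1.7918e+02  9.0000e-02 -1.4566e+02] t 0.52 F [1.2 0.3 0. ] w 0.0879 rows needed 18 delta [0.2294 0.3691 0.0132] 50.66
{"x":-0.88,"y":0.39,"z":-0.03,"yaw":-0.70},{"x":-0.90,"y":0.35,"z":-0.03,"yaw":-0.70},{"x":-0.92,"y":0.30,"z":-0.03,"yaw":-0.70},{"x":-0.93,"y":0.26,"z":-0.03,"yaw":-0.70},{"x":-0.94,"y":0.21,"z":-0.03,"yaw":-0.70},{"x":-0.95,"y":0.16,"z":-0.03,"yaw":-0.70},{"x":-0.96,"y":0.12,"z":-0.03,"yaw":-0.70},{"x":-0.96,"y":0.07,"z":-0.03,"yaw":-0.70},{"x":-0.97,"y":0.02,"z":-0.03,"yaw":-0.70},{"x":-0.97,"y":-0.03,"z":-0.03,"yaw":-0.70},{"x":-0.96,"y":-0.07,"z":-0.03,"yaw":-0.70},{"x":-0.96,"y":-0.12,"z":-0.03,"yaw":-0.70},{"x":-0.95,"y":-0.17,"z":-0.03,"yaw":-0.70},{"x":-0.94,"y":-0.21,"z":-0.03,"yaw":-0.70},{"x":-0.93,"y":-0.26,"z":-0.03,"yaw":-0.70},{"x":-0.92,"y":-0.31,"z":-0.03,"yaw":-0.70},{"x":-0.90,"y":-0.35,"z":-0.03,"yaw":-0.70},{"x":-0.88,"y":-0.39,"z":-0.03,"yaw":-0.70},
```

```bash

python3 -m inch '[{"x":-0.88,"y":0.4,"z":-0.1,"yaw":-0.7},{"x":-0.9,"y":0.35,"z":-0.1,"yaw":-0.7},{"x":-0.92,"y":0.3,"z":-0.1,"yaw":-0.7},{"x":-0.93,"y":0.26,"z":-0.1,"yaw":-0.7},{"x":-0.94,"y":0.21,"z":-0.1,"yaw":-0.7}]' >/dev/null
python3 -m inch '[{"x":-0.95,"y":0.16,"z":0,"yaw":-0.7},{"x":-0.96,"y":0.12,"z":0,"yaw":-0.7},{"x":-0.96,"y":0.07,"z":0,"yaw":-0.7},{"x":-0.97,"y":0.02,"z":0,"yaw":-0.7},{"x":-0.97,"y":-0.03,"z":0,"yaw":-0.7}]' >/dev/null
python3 -m inch '[{"x":-0.96,"y":-0.07,"z":0,"yaw":-0.7},{"x":-0.96,"y":-0.12,"z":0,"yaw":-0.7},{"x":-0.95,"y":-0.17,"z":0,"yaw":-0.7},{"x":-0.94,"y":-0.21,"z":0,"yaw":-0.7},{"x":-0.93,"y":-0.26,"z":0,"yaw":-0.7}]'
python3 - <<'E'
from h import *
snap('wrist','w1'); ci=r.camera_info('wrist'); print(np.round(ci['pose'],3),ci['mtx'][0],r.get_state()['tcp_pos'],r.get_state()['eef_rot'])
E
python3 plan.py 0.52 0.05 0.31 -81 20
```

```text
time_s: 1.77
tcp_pos: [0.4107, -0.2405, 0.311]
eef_rot: [179.3, 0.8, -101.5]
contact_force: [0.7, 0.0, 0.1]
gripper_width: 0.0878
[[-0.981  0.189  0.049  0.398]
 [ 0.194  0.934  0.299 -0.317]
 [ 0.011  0.303 -0.953  0.457]
 [ 0.     0.     0.     1.   ]] [370.90880333   0.         281.81647952] [ 0.41240185 -0.23822271  0.31100045] [ 179.33478041    0.86942706 -101.25362473]
pos [ 0.4124 -0.2382  0.311 ] rot [ 179.33    0.87 -101.25] t 1.82 F [1.8 1.4 1. ] w 0.088 rows needed 13 delta [ 0.1076  0.2882 -0.001 ] 20.25
{"x":-0.93,"y":-0.15,"z":0.00,"yaw":-0.39},{"x":-0.93,"y":-0.18,"z":0.00,"yaw":-0.39},{"x":-0.92,"y":-0.20,"z":0.00,"yaw":-0.39},{"x":-0.92,"y":-0.23,"z":0.00,"yaw":-0.39},{"x":-0.91,"y":-0.25,"z":0.00,"yaw":-0.39},{"x":-0.91,"y":-0.28,"z":0.00,"yaw":-0.39},{"x":-0.90,"y":-0.30,"z":0.00,"yaw":-0.39},{"x":-0.89,"y":-0.33,"z":0.00,"yaw":-0.39},{"x":-0.88,"y":-0.35,"z":0.00,"yaw":-0.39},{"x":-0.87,"y":-0.37,"z":0.00,"yaw":-0.39},{"x":-0.86,"y":-0.40,"z":0.00,"yaw":-0.39},{"x":-0.85,"y":-0.42,"z":0.00,"yaw":-0.39},{"x":-0.84,"y":-0.44,"z":0.00,"yaw":-0.39},
```

View pics/w1.png

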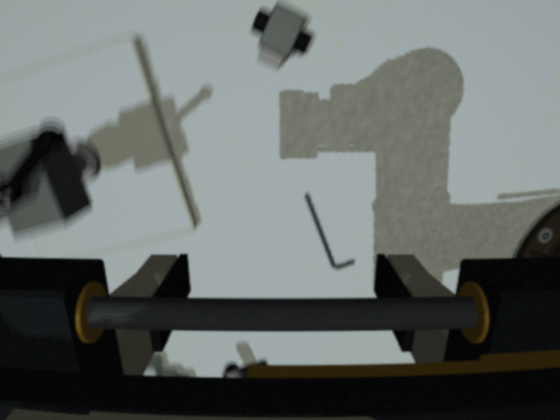

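The view shows the sleeve and lever only at the left edge, around (40,180), because the wrist camera looks towards +y. I'll move above the sleeve, higher than the post top, and look once there.

```bash

python3 -m inch '[{"x":0,"y":0,"z":-0.9,"yaw":-0.5},{"x":0,"y":-0.5,"z":-0.9,"yaw":-0.5},{"x":0,"y":-0.9,"z":-0.3,"yaw":-0.5},{"x":0,"y":-0.9,"z":0,"yaw":-0.5},{"x":0,"y":-0.9,"z":0,"yaw":-0.5}]' >/dev/null
python3 -m inch '[{"x":0,"y":-0.9,"z":0,"yaw":0},{"x":0,"y":-0.9,"z":0,"yaw":0},{"x":0,"y":-0.6,"z":0,"yaw":0},{"x":0,"y":0,"z":0,"yaw":0},{"x":0,"y":0,"z":0,"yaw":0}]'
python3 - <<'E'
from h import *
snap('wrist','w2')
t=V('w2');P=t.cloud()
cv2.imwrite('pics/w2b.png',cv2.resize(t.im[:,:,::-1],(800,600)))
for lo,hi in[(.29,.33),(.215,.24),(.199,.208),(.015,.03)]:
    k=(t.d>0.05)&(P[...,2]>lo)&(P[...,2]<hi)&(P[...,1]<-.18);q=P[k]
    if len(q)>3: print(lo,len(q),q.mean(0).round(4),cv2.minAreaRect(q[:,:2].astype(np.float32)))
E
python3 plan.py 0.52 0.05 0.31 -81 20
```

```text
time_s: 2.65
tcp_pos: [0.5577, -0.2433, 0.3612]
eef_rot: [179.3, 1.1, -90.4]
contact_force: [0.5, 0.4, 0.3]
gripper_width: 0.0875
0.29 2559 [ 0.6392 -0.3001  0.308 ] ((0.6414098739624023, -0.2992538511753082), (0.028315620496869087, 0.027973279356956482), 60.08312225341797)
0.215 2270 [ 0.5753 -0.3125  0.2291] ((0.5829223394393921, -0.309490829706192), (0.11407734453678131, 0.033714525401592255), 13.256345748901367)
0.199 5120 [ 0.6005 -0.302   0.2035] ((0.6157482266426086, -0.30008652806282043), (0.09373244643211365, 0.07009056955575943), 1.6269574165344238)
0.015 23621 [ 0.6291 -0.3176  0.0223] ((0.6389952898025513, -0.2996123433113098), (0.5940698385238647, 0.2404680997133255), 1.6673229932785034)
pos [ 0.5574 -0.2432  0.361 ] rot [179.24   1.15 -90.37] t 2.7 F [0.  0.1 1.1] w 0.0878 rows needed 12 delta [-0.0374  0.2932 -0.051 ] 9.37
{"x":-0.98,"y":0.13,"z":0.17,"yaw":-0.20},{"x":-0.98,"y":0.12,"z":0.17,"yaw":-0.20},{"x":-0.98,"y":0.10,"z":0.17,"yaw":-0.20},{"x":-0.98,"y":0.09,"z":0.17,"yaw":-0.20},{"x":-0.98,"y":0.08,"z":0.17,"yaw":-0.20},{"x":-0.98,"y":0.06,"z":0.17,"yaw":-0.20},{"x":-0.98,"y":0.05,"z":0.17,"yaw":-0.20},{"x":-0.98,"y":0.04,"z":0.17,"yaw":-0.20},{"x":-0.99,"y":0.02,"z":0.17,"yaw":-0.20},{"x":-0.99,"y":0.01,"z":0.17,"yaw":-0.20},{"x":-0.99,"y":-0.00,"z":0.17,"yaw":-0.20},{"x":-0.99,"y":-0.02,"z":0.17,"yaw":-0.20},
```

View pics/w2b.png

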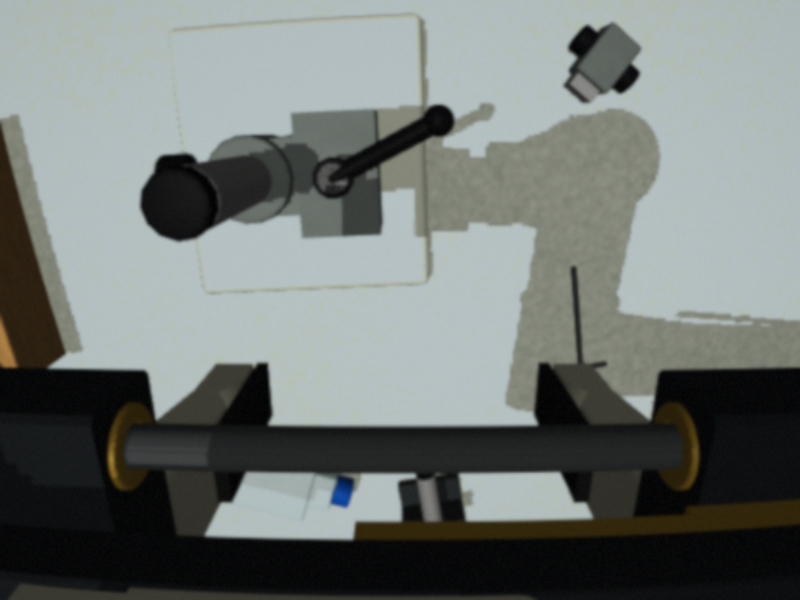

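The wrist depth fit puts the sleeve at about (0.5916, -0.3008), yaw 1.65°, and the block top at 0.2035. The hub is at (333,178) and the lever ball at (438,120). Next I'll hover behind the bar's collar.

```bash

python3 -m inch '[{"x":-0.9,"y":0.1,"z":0,"yaw":-0.2},{"x":-1,"y":0.1,"z":0,"yaw":-0.2},{"x":-1,"y":0.1,"z":0,"yaw":-0.2},{"x":-1,"y":0.1,"z":0.1,"yaw":-0.2},{"x":-1,"y":0.1,"z":0.3,"yaw":-0.2}]' >/dev/null
python3 -m inch '[{"x":-1,"y":0.1,"z":0.3,"yaw":-0.2},{"x":-1,"y":0.1,"z":0.3,"yaw":-0.2},{"x":-1,"y":0.1,"z":0.4,"yaw":-0.2},{"x":-1,"y":0.1,"z":0.4,"yaw":-0.2},{"x":-1,"y":0.1,"z":0.4,"yaw":-0.2}]' >/dev/null
python3 -m inch '[{"x":-1,"y":0.1,"z":0.4,"yaw":-0.2},{"x":-1,"y":0,"z":0.4,"yaw":-0.1},{"x":-1,"y":0,"z":0.4,"yaw":0},{"x":-1,"y":0,"z":0.4,"yaw":0},{"x":-1,"y":0,"z":0.4,"yaw":0}]'
python3 plan.py 0.492 0.28 0.2 -81.2
```

```text
time_s: 3.95
tcp_pos: [0.481, 0.1335, 0.266]
eef_rot: [-180.0, 1.4, -81.3]
contact_force: [-0.0, -0.3, 0.0]
gripper_width: 0.0876
pos [0.481  0.1335 0.266 ] rot [-179.96    1.45  -81.34] t 3.95 F [-0.  -0.3  0. ] w 0.0876 rows needed 7 delta [ 0.011   0.1465 -0.066 ] 0.14
{"x":-0.82,"y":-0.19,"z":0.38,"yaw":-0.00},{"x":-0.82,"y":-0.19,"z":0.38,"yaw":-0.00},{"x":-0.82,"y":-0.19,"z":0.38,"yaw":-0.00},{"x":-0.82,"y":-0.19,"z":0.38,"yaw":-0.00},{"x":-0.82,"y":-0.19,"z":0.38,"yaw":-0.00},
```

```bash

python3 -m inch '[{"x":-0.8,"y":-0.2,"z":0.5,"yaw":0},{"x":-0.8,"y":-0.2,"z":0.5,"yaw":0},{"x":-0.8,"y":-0.2,"z":0.5,"yaw":0},{"x":-0.8,"y":-0.2,"z":0.5,"yaw":0},{"x":-0.8,"y":-0.2,"z":0.5,"yaw":0}]'
python3 -m inch '[{"x":-0.5,"y":-0.1,"z":0.2,"yaw":0},{"x":0,"y":0,"z":0,"yaw":0},{"x":0,"y":0,"z":0,"yaw":0}]'
python3 - <<'E'
from h import *
snap('wrist','w3')
t=V('w3');P=t.cloud()
cv2.imwrite('pics/w3b.png',cv2.resize(t.im[:,:,::-1],(800,600)))
k=(P[...,2]>.05)&(P[...,2]<.058)&(t.d>.1)
q=P[k];c=q.mean(0);ax=np.array([-.152,.988])
pr=(q[:,:2]-c[:2])@ax;n=np.array([.988,.152]);w=(q[:,:2]-c[:2])@n
kk=abs(w)<.02
L=cv2.fitLine(q[kk][:,:2].astype(np.float32),cv2.DIST_HUBER,0,.001,.001).ravel();print('line',L,np.degrees(np.arctan2(-L[0],L[1])))
k2=(P[...,2]>.0585)&(P[...,2]<.066)&(t.d>.1)
q2=P[k2];print('collar',len(q2),q2.mean(0),cv2.minAreaRect(q2[:,:2].astype(np.float32)))
E
python3 plan.py 0.492 0.28 0.2 -81.2
```

```text
time_s: 4.37
tcp_pos: [0.4862, 0.2407, 0.2078]
eef_rot: [-179.6, 1.7, -81.3]
contact_force: [-0.2, -0.2, -0.6]
gripper_width: 0.0876
time_s: 4.62
tcp_pos: [0.4847, 0.2551, 0.2012]
eef_rot: [-179.7, 1.6, -81.1]
contact_force: [0.7, 0.9, 0.4]
gripper_width: 0.0878
line [ 0.14995833 -0.98869234  0.5034448   0.23868427] -171.37549
collar 6883 [0.67657901 0.19373077 0.06373248] ((0.5818577408790588, 0.2705921530723572), (0.19392235577106476, 0.3469853699207306), 29.27735710144043)
pos [0.4848 0.255  0.2015] rot [-179.72    1.63  -81.15] t 4.67 F [1.7 0.6 0.9] w 0.088 rows needed 2 delta [ 0.0072  0.025  -0.0015] -0.05
{"x":-0.47,"y":-0.22,"z":0.03,"yaw":0.01},{"x":-0.47,"y":-0.22,"z":0.03,"yaw":0.01},
```

View pics/w3b.png

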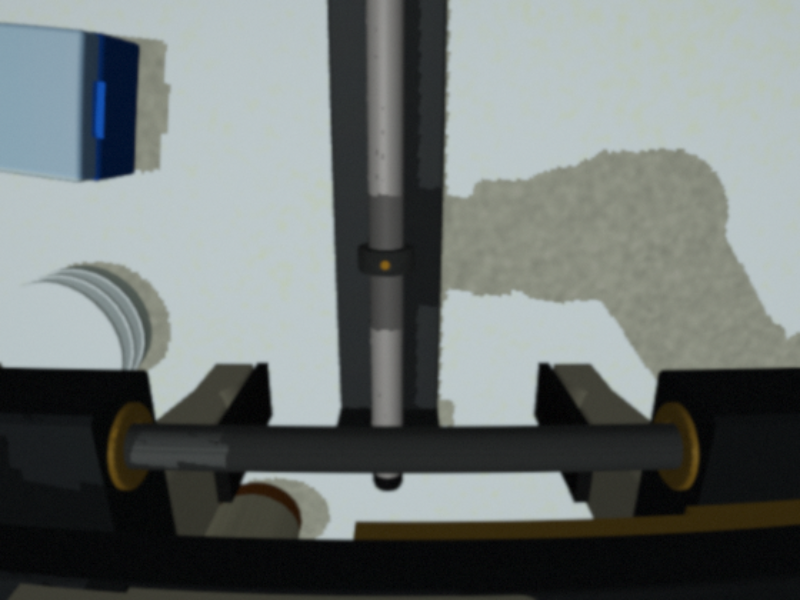

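```bash
python3 - <<'E'
from h import *
t=V('w3');f=.7
for u,v in[(386,20),(386,120),(386,200),(386,340),(387,400)]:print(t.z(u*f,v*f,.045).round(4))
print('collar',t.z(385*f,247*f,.0605),t.z(385*f,274*f,.0605))
A=t.z(386*f,20*f,.045);B=t.z(387*f,400*f,.045);d=(B-A)/np.linalg.norm(B-A);print(d,np.degrees(np.arctan2(-d[0],d[1])))
c=(t.z(385*f,247*f,.0605)+t.z(385*f,274*f,.0605))/2
print('center',c-d*.042)
# bar edges through gradient per row
g=cv2.cvtColor(t.im,cv2.COLOR_RGB2GRAY).astype(float);pts=[]
for v in list(range(20,125,6))+list(range(240,285,5)):
    row=np.gradient(cv2.GaussianBlur(g[v:v+1],(5,1),1)[0]);l=250+np.argmax(row[250:270]);rr=270+np.argmin(row[270:292]);pts.append((v,l,rr))
P=np.array([t.z((l+rr)/2,v,.045) for v,l,rr in pts]);L=cv2.fitLine(P[:,:2].astype(np.float32),cv2.DIST_HUBER,0,.001,.001).ravel();print(L,np.degrees(np.arctan2(-L[0],L[1])));print(pts[::4])
E
```

```text
[0.5147 0.1218 0.045 ]
[0.5072 0.1722 0.045 ]
[0.5008 0.2153 0.045 ]
[0.4884 0.2999 0.045 ]
[0.4817 0.341  0.045 ]
collar [0.49733409 0.23872975 0.0605    ] [0.49510508 0.2539859  0.0605    ]
[-0.14850416  0.98891178  0.        ] 8.5402505653849
center [0.50245676 0.20482353 0.0605    ]
[ 0.15173002 -0.988422    0.5049998   0.1917303 ] -171.2728
[(20, np.int64(257), np.int64(281)), (44, np.int64(257), np.int64(281)), (68, np.int64(257), np.int64(281)), (92, np.int64(257), np.int64(281)), (116, np.int64(258), np.int64(281)), (250, np.int64(260), np.int64(281)), (270, np.int64(260), np.int64(281))]
```

```bash

python3 -m inch '[{"x":0.5,"y":-0.1,"z":0.5,"yaw":0},{"x":0.5,"y":-0.1,"z":0.8,"yaw":0},{"x":0.5,"y":-0.1,"z":0.9,"yaw":0},{"x":0.4,"y":-0.1,"z":0.9,"yaw":0},{"x":0.2,"y":-0.1,"z":0.9,"yaw":0}]'
python3 plan.py 0.5027 0.205 0.037 -81.3
```

```text
time_s: 5.08
tcp_pos: [0.5102, 0.2063, 0.1078]
eef_rot: [-178.8, 2.2, -81.1]
contact_force: [-0.0, 0.3, -0.2]
gripper_width: 0.0878
pos [0.5102 0.2063 0.1078] rot [-178.76    2.15  -81.09] t 5.08 F [-0.   0.3 -0.2] w 0.0878 rows needed 3 delta [-0.0075 -0.0013 -0.0708] -0.21
{"x":0.00,"y":0.10,"z":0.94,"yaw":0.02},{"x":0.00,"y":0.10,"z":0.94,"yaw":0.02},{"x":0.00,"y":0.10,"z":0.94,"yaw":0.02},
```

```bash
cat > plan.py <<'E'
import sys,numpy as np
from scipy.spatial.transform import Rotation as Ro
from plant import r
def plan(x,y,z,yaw,maxr=5,step=1.0):
    s=r.get_state();p=np.array(s['tcp_pos']);R=Ro.from_euler('xyz',s['eef_rot'],degrees=True)
    d=np.array([x,y,z])-p; da=(yaw-s['eef_rot'][2]+180)%360-180
    n=int(np.ceil(max(np.linalg.norm(d)/.025/step,abs(da)/4/step,1)))
    print('pos',p.round(4),'rot',np.round(s['eef_rot'],2),'t',round(s['time_s'],2),'F',np.round(s['contact_force'],1),'M',np.round(s['moment'],2),'w',round(s['gripper_width'],4),'rows',n,'delta',d.round(4),round(da,2))
    for i in range(min(n,maxr)):
        v=R.inv().apply(d/n/.025)
        print('{"x":%.2f,"y":%.2f,"z":%.2f,"yaw":%.2f},'%(*v,-da/n/4),end='')
        R=R*Ro.from_euler('z',-da/n,degrees=True)
    print()
if __name__=='__main__': plan(*map(float,sys.argv[1:5]),maxr=int(sys.argv[5]) if len(sys.argv)>5 else 5,step=float(sys.argv[6]) if len(sys.argv)>6 else 1)
E
python3 -m inch '[{"x":0,"y":0.1,"z":0.7,"yaw":0},{"x":0,"y":0.1,"z":0.6,"yaw":0},{"x":0,"y":0.1,"z":0.5,"yaw":0},{"x":0,"y":0,"z":0.3,"yaw":0},{"x":0,"y":0,"z":0.1,"yaw":0}]'
python3 plan.py 0.5027 0.205 0.037 -81.3
```

```text
time_s: 5.5
tcp_pos: [0.5038, 0.2001, 0.0509]
eef_rot: [-178.7, 2.1, -81.5]
contact_force: [-0.3, -0.1, 0.0]
gripper_width: 0.0879
pos [0.5038 0.2001 0.0509] rot [-178.75    2.15  -81.52] t 5.5 F [-0.3 -0.1  0. ] M [-0.1   0.19  0.  ] w 0.0879 rows 1 delta [-0.0011  0.0049 -0.0139] 0.22
{"x":-0.18,"y":0.03,"z":0.56,"yaw":-0.06},
```

```bash

python3 -m inch '[{"x":-0.1,"y":0,"z":0.3,"yaw":0},{"x":-0.1,"y":0,"z":0.25,"yaw":0},{"x":0,"y":0,"z":0.05,"yaw":0}]'
python3 -m inch '[{"x":0,"y":0,"z":0,"yaw":0},{"x":0,"y":0,"z":0,"yaw":0},{"x":0,"y":0,"z":0,"yaw":0},{"x":0,"y":0,"z":0,"yaw":0},{"x":0,"y":0,"z":0,"yaw":0}]' -1 30
python3 -m inch '[{"x":0,"y":0,"z":0,"yaw":0},{"x":0,"y":0,"z":0,"yaw":0},{"x":0,"y":0,"z":0,"yaw":0}]'
python3 plan.py 0.5027 0.205 0.037 -81.3
```

```text
time_s: 5.75
tcp_pos: [0.5048, 0.2059, 0.0372]
eef_rot: [-178.6, 2.2, -81.6]
contact_force: [1.2, 0.0, -1.2]
gripper_width: 0.0877
time_s: 6.17
tcp_pos: [0.5057, 0.2072, 0.0385]
eef_rot: [-178.4, 2.3, -81.5]
contact_force: [0.2, -0.2, -0.2]
gripper_width: 0.0598
time_s: 6.42
tcp_pos: [0.5059, 0.2074, 0.039]
eef_rot: [-178.4, 2.3, -81.5]
contact_force: [-0.1, -0.3, 0.3]
gripper_width: 0.0398
pos [0.5059 0.2074 0.039 ] rot [-178.4     2.33  -81.48] t 6.42 F [-0.1 -0.3  0.3] M [-0.1   0.23  0.03] w 0.0398 rows 1 delta [-0.0032 -0.0024 -0.002 ] 0.18
{"x":0.08,"y":0.14,"z":0.07,"yaw":-0.05},
```

```bash

python3 -m inch '[{"x":0.05,"y":0.12,"z":0.07,"yaw":0},{"x":0,"y":0,"z":0,"yaw":0},{"x":0,"y":0,"z":0,"yaw":0},{"x":0,"y":0,"z":0,"yaw":0},{"x":0,"y":0,"z":0,"yaw":0}]'
python3 plan.py 0.5027 0.205 0.197 -81.3 5 0.5
```

```text
time_s: 6.83
tcp_pos: [0.503, 0.2057, 0.0371]
eef_rot: [-178.4, 2.3, -81.5]
contact_force: [0.5, -0.6, -0.9]
gripper_width: 0.0194
pos [0.503  0.2057 0.0371] rot [-178.37    2.34  -81.48] t 6.83 F [ 0.5 -0.6 -0.9] M [-0.17  0.14  0.  ] w 0.0194 rows 13 delta [-0.0003 -0.0007  0.1599] 0.18
{"x":-0.02,"y":-0.01,"z":-0.49,"yaw":-0.00},{"x":-0.02,"y":-0.01,"z":-0.49,"yaw":-0.00},{"x":-0.02,"y":-0.01,"z":-0.49,"yaw":-0.00},{"x":-0.02,"y":-0.01,"z":-0.49,"yaw":-0.00},{"x":-0.02,"y":-0.01,"z":-0.49,"yaw":-0.00},
```

Gripped at width 0.0194. I'll lift slowly along world z.

```bash

python3 -m inch '[{"x":0,"y":0,"z":0,"yaw":0},{"x":-0.01,"y":0,"z":-0.2,"yaw":0},{"x":-0.01,"y":0,"z":-0.3,"yaw":0},{"x":-0.02,"y":0,"z":-0.4,"yaw":0},{"x":-0.02,"y":0,"z":-0.4,"yaw":0}]'
python3 -m inch '[{"x":-0.02,"y":0,"z":-0.5,"yaw":0},{"x":-0.02,"y":0,"z":-0.5,"yaw":0},{"x":-0.02,"y":0,"z":-0.5,"yaw":0},{"x":-0.02,"y":0,"z":-0.5,"yaw":0},{"x":-0.02,"y":0,"z":-0.5,"yaw":0}]'
python3 plan.py 0.585 -0.03 0.172 -88.35 5 0.7
```

```text
time_s: 7.25
tcp_pos: [0.4995, 0.2039, 0.0688]
eef_rot: [-178.8, 2.1, -81.6]
contact_force: [0.6, -0.0, -2.3]
gripper_width: 0.0189
time_s: 7.67
tcp_pos: [0.4966, 0.2028, 0.1375]
eef_rot: [-178.9, 2.1, -81.6]
contact_force: [0.9, 1.1, -3.3]
gripper_width: 0.019
pos [0.4966 0.2028 0.1375] rot [-178.85    2.12  -81.6 ] t 7.67 F [ 0.9  1.1 -3.3] M [-0.16  0.16 -0.03] w 0.019 rows 15 delta [ 0.0884 -0.2328  0.0345] -6.75
{"x":0.64,"y":-0.14,"z":-0.11,"yaw":0.11},{"x":0.64,"y":-0.15,"z":-0.11,"yaw":0.11},{"x":0.64,"y":-0.15,"z":-0.11,"yaw":0.11},{"x":0.64,"y":-0.16,"z":-0.11,"yaw":0.11},{"x":0.64,"y":-0.17,"z":-0.11,"yaw":0.11},
```

```bash

python3 -m inch '[{"x":0.5,"y":-0.14,"z":-0.12,"yaw":0.1},{"x":0.65,"y":-0.15,"z":-0.12,"yaw":0.1},{"x":0.65,"y":-0.15,"z":-0.12,"yaw":0.1},{"x":0.65,"y":-0.16,"z":-0.12,"yaw":0.1},{"x":0.65,"y":-0.17,"z":-0.12,"yaw":0.1}]'
python3 -m inch '[{"x":0.65,"y":-0.18,"z":-0.12,"yaw":0.1},{"x":0.65,"y":-0.18,"z":-0.1,"yaw":0.1},{"x":0.65,"y":-0.18,"z":-0.1,"yaw":0.1},{"x":0.6,"y":-0.18,"z":-0.1,"yaw":0.1},{"x":0.5,"y":-0.16,"z":-0.1,"yaw":0.1}]'
python3 plan.py 0.5839 -0.03 0.172 -88.35 5 0.4
```

```text
time_s: 8.08
tcp_pos: [0.5263, 0.1287, 0.159]
eef_rot: [-178.5, 2.4, -83.4]
contact_force: [0.4, 0.1, -3.9]
gripper_width: 0.0191
time_s: 8.5
tcp_pos: [0.5553, 0.0498, 0.1749]
eef_rot: [-178.5, 2.6, -85.5]
contact_force: [-0.2, -0.2, -2.5]
gripper_width: 0.0195
pos [0.5553 0.0498 0.1749] rot [-178.49    2.58  -85.47] t 8.5 F [-0.2 -0.2 -2.5] M [-0.21  0.21 -0.  ] w 0.0195 rows 9 delta [ 0.0286 -0.0798 -0.0029] -2.88
{"x":0.36,"y":-0.10,"z":-0.00,"yaw":0.08},{"x":0.36,"y":-0.10,"z":-0.00,"yaw":0.08},{"x":0.36,"y":-0.10,"z":-0.00,"yaw":0.08},{"x":0.36,"y":-0.11,"z":-0.00,"yaw":0.08},{"x":0.36,"y":-0.11,"z":-0.00,"yaw":0.08},
```

```bash

python3 -m inch '[{"x":0.38,"y":-0.12,"z":0,"yaw":0.1},{"x":0.38,"y":-0.12,"z":0,"yaw":0.1},{"x":0.38,"y":-0.12,"z":0,"yaw":0.1},{"x":0.38,"y":-0.12,"z":0,"yaw":0.1},{"x":0.38,"y":-0.12,"z":0,"yaw":0.1}]'
python3 -m inch '[{"x":0.38,"y":-0.13,"z":0,"yaw":0.1},{"x":0.35,"y":-0.1,"z":0,"yaw":0.1},{"x":0.2,"y":-0.1,"z":0,"yaw":0.05},{"x":0,"y":0,"z":0,"yaw":0}]'
python3 plan.py 0.5839 -0.03 0.172 -88.35 5 0.4
python3 - <<'E'
from h import *
snap('side','s1');snap('top','t1')
s=V('s1').im[100:220,245:395,::-1];t=V('t1').im[145:235,255:385,::-1]
o=np.zeros((600,790,3),np.uint8);o[:480,:600]=cv2.resize(s,(600,480),interpolation=cv2.INTER_CUBIC)
cv2.imwrite('pics/s1c.png',o[:480,:600]);cv2.imwrite('pics/t1c.png',cv2.resize(t,(780,540),interpolation=cv2.INTER_CUBIC))
E
```

```text
time_s: 8.92
tcp_pos: [0.5739, -0.0005, 0.1757]
eef_rot: [-178.5, 2.7, -87.7]
contact_force: [0.2, -0.7, -2.4]
gripper_width: 0.0195
time_s: 9.25
tcp_pos: [0.5841, -0.0275, 0.1739]
eef_rot: [-178.6, 2.7, -88.9]
contact_force: [0.6, 0.5, -4.3]
gripper_width: 0.0189
pos [ 0.5841 -0.0275  0.1739] rot [-178.63    2.7   -88.88] t 9.25 F [ 0.6  0.5 -4.3] M [-0.18  0.24  0.03] w 0.0189 rows 1 delta [-0.0002 -0.0025 -0.0019] 0.53
{"x":0.10,"y":0.01,"z":0.07,"yaw":-0.13},
```

View pics/s1c.png

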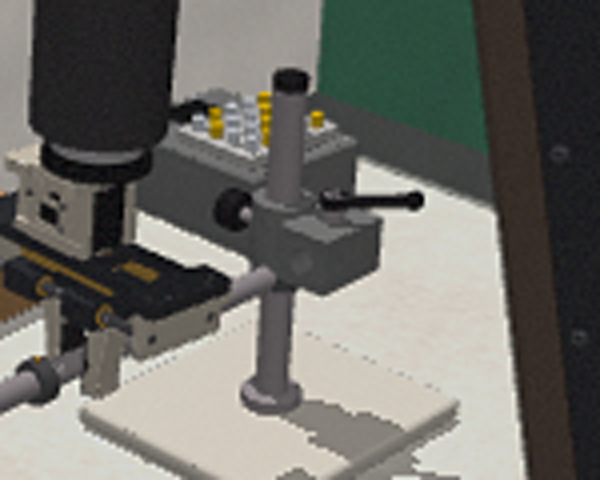

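View pics/t1c.png

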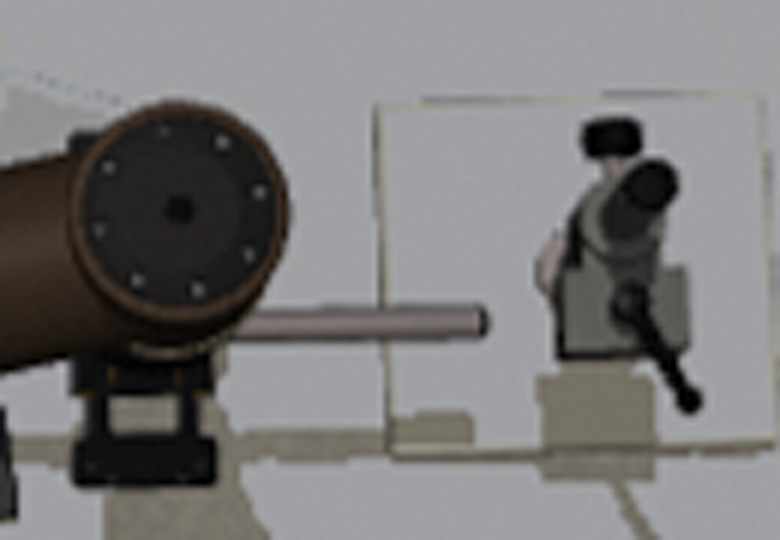

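The side crop shows the nose at about (272,272), just short of the sleeve mouth. The top crop shows the nose tip at (487,321) and the bar centreline at about (245,325). I'll triangulate these.

```bash
python3 - <<'E'
from h import *
t=V('t1');s=V('s1')
def tp(x,y):return (x+.5)/6-.5+255,(y+.5)/6-.5+145
def sp(x,y):return (x+.5)/4-.5+245,(y+.5)/4-.5+100
def tri(a,b):
    o1,d1=t.T[:3,3],t.ray(*a);o2,d2=s.T[:3,3],s.ray(*b)
    A=np.stack([d1,-d2],1);k=np.linalg.lstsq(A,o2-o1,rcond=None)[0];p,q=o1+d1*k[0],o2+d2*k[1];return (p+q)/2,np.linalg.norm(p-q)
n=t.z(*tp(487,321),.18);b=t.z(*tp(245,325),.18);print('top nose z=.18',n,b,'yaw',np.degrees(np.arctan2(-(b-n)[0],(b-n)[1])))
print('tri nose',tri(tp(487,321),sp(274,271)))
# expected: nose and mouth projections in both views
yaw=np.radians(1.65);d=np.array([-np.sin(yaw),np.cos(yaw),0]);c=np.array([.5916,-.3008,.18])
st=r.get_state();
for P in[c+d*.235,c+d*.233+[0,0,.01],c+d*.233-[0,0,.01],c+d*.035,c+d*.035+[-.023,0,.023],c+d*.035+[-.023,0,-.023],c-d*.035+[-.023,0,.023]]:
    a=t.proj(P);e=s.proj(P);print(np.round(P,3),'top crop',((a[0]+.5-255)*6-.5,(a[1]+.5-145)*6-.5),'side crop',((e[0]+.5-245)*4-.5,(e[1]+.5-100)*4-.5))
# bar points from top depth, plus bar in side depth
P=t.cloud();k=np.zeros(P.shape[:2],bool);k[190:206,295:334]=1;k&=(P[...,2]>.17)&(P[...,2]<.2);q=P[k];print('depth top bar',len(q),q.mean(0));
L=cv2.fitLine(q.astype(np.float32),cv2.DIST_HUBER,0,.001,.001).ravel();print(L)
E
```

```text
top nose z=.18 [ 0.58809072 -0.22681899  0.18      ] [ 0.58575687 -0.09042954  0.18      ] yaw 0.9803295514531137
tri nose (array([ 0.58606606, -0.22733692,  0.18488223]), np.float64(0.0033430767117944406))
[ 0.585 -0.066  0.18 ] top crop (np.float64(201.50254915499374), np.float64(326.5970338526312)) side crop (np.float64(119.60245019045442), np.float64(343.6834350780798))
[ 0.585 -0.068  0.19 ] top crop (np.float64(205.41271786604636), np.float64(323.91179254834896)) side crop (np.float64(121.83771339964414), np.float64(330.2966560580843))
[ 0.585 -0.068  0.17 ] top crop (np.float64(204.68588224925395), np.float64(329.0558485927771)) side crop (np.float64(121.30872706728564), np.float64(355.1646136431327))
[ 0.591 -0.266  0.18 ] top crop (np.float64(556.2380033623407), np.float64(316.624100817153)) side crop (np.float64(300.6365947328595), np.float64(260.05552886855094))
[ 0.568 -0.266  0.203] top crop (np.float64(562.1988761038164), np.float64(351.4486783269296)) side crop (np.float64(325.1937401860114), np.float64(242.49516787151003))
[ 0.568 -0.266  0.157] top crop (np.float64(551.600915385089), np.float64(362.5330103585)) side crop (np.float64(321.0787682998632), np.float64(296.63466348271595))
[ 0.57  -0.336  0.203] top crop (np.float64(688.4360008627564), np.float64(347.8907530050816)) side crop (np.float64(382.0236687626548), np.float64(216.40664644920275))
depth top bar 220 [ 0.5859215  -0.15255887  0.1890571 ]
[-0.0354775   0.99930024  0.01184869  0.58592194 -0.152559    0.18905729]
```

```bash

python3 -m inch '[{"x":0.1,"y":-0.02,"z":0.07,"yaw":-0.15},{"x":0.3,"y":0,"z":0.01,"yaw":0},{"x":0.3,"y":0,"z":0.01,"yaw":0},{"x":0.3,"y":0,"z":0.01,"yaw":0}]' - 20
python3 plan.py 0.5855 -0.065 0.1725 -88.35 5 0.4
```

```text
time_s: 9.68
tcp_pos: [0.5849, -0.051, 0.17]
eef_rot: [-178.6, 2.7, -88.0]
contact_force: [0.7, 0.1, -2.6]
gripper_width: 0.0195
pos [ 0.5849 -0.051   0.17  ] rot [-178.59    2.72  -87.97] t 9.68 F [ 0.7  0.1 -2.6] M [-0.2   0.17  0.02] w 0.0195 rows 2 delta [ 0.0006 -0.014   0.0025] -0.38
{"x":0.28,"y":-0.00,"z":-0.06,"yaw":0.05},{"x":0.28,"y":-0.01,"z":-0.06,"yaw":0.05},
```

```bash

python3 -m inch '[{"x":0.25,"y":0,"z":-0.07,"yaw":0.05},{"x":0.25,"y":0,"z":-0.06,"yaw":0.05},{"x":0.25,"y":0,"z":-0.02,"yaw":0}]'
python3 plan.py 0.5859 -0.08 0.1725 -88.35 5 0.3
```

```text
time_s: 9.93
tcp_pos: [0.5851, -0.0723, 0.1729]
eef_rot: [-178.6, 2.7, -88.4]
contact_force: [0.3, 0.3, -2.7]
gripper_width: 0.0195
pos [ 0.5851 -0.0723  0.1729] rot [-178.64    2.72  -88.41] t 9.93 F [ 0.3  0.3 -2.7] M [-0.19  0.19 -0.01] w 0.0195 rows 2 delta [ 0.0008 -0.0077 -0.0004] 0.06
{"x":0.15,"y":-0.01,"z":0.00,"yaw":-0.01},{"x":0.15,"y":-0.01,"z":0.00,"yaw":-0.01},
```

```bash

python3 -m inch '[{"x":0.15,"y":-0.01,"z":-0.01,"yaw":0},{"x":0.15,"y":-0.01,"z":-0.01,"yaw":0},{"x":0.15,"y":0,"z":-0.01,"yaw":0}]'
python3 -m inch '[{"x":0.2,"y":0,"z":-0.01,"yaw":0},{"x":0.2,"y":0,"z":-0.01,"yaw":0},{"x":0.2,"y":0,"z":-0.01,"yaw":0}]'
python3 plan.py 0.5865 -0.12 0.1725 -88.35 5 0.3
```

```text
time_s: 10.18
tcp_pos: [0.586, -0.0859, 0.1736]
eef_rot: [-178.6, 2.7, -88.5]
contact_force: [0.1, -0.3, -3.7]
gripper_width: 0.0193
time_s: 10.43
tcp_pos: [0.5865, -0.1022, 0.1736]
eef_rot: [-178.6, 2.7, -88.5]
contact_force: [-0.3, 1.1, -2.8]
gripper_width: 0.0193
pos [ 0.5865 -0.1022  0.1736] rot [-178.6     2.73  -88.47] t 10.43 F [-0.3  1.1 -2.8] M [-0.14  0.2   0.05] w 0.0193 rows 3 delta [ 0.     -0.0178 -0.0011] 0.12
{"x":0.24,"y":0.01,"z":0.00,"yaw":-0.01},{"x":0.24,"y":0.01,"z":0.00,"yaw":-0.01},{"x":0.24,"y":0.01,"z":0.00,"yaw":-0.01},
```

```bash

python3 -m inch '[{"x":0.25,"y":0,"z":0,"yaw":-0.02},{"x":0.25,"y":0,"z":0,"yaw":-0.02},{"x":0.25,"y":0,"z":-0.01,"yaw":0},{"x":0.25,"y":0,"z":-0.01,"yaw":0}]'
python3 -m inch '[{"x":0.25,"y":0,"z":-0.01,"yaw":0},{"x":0.25,"y":0,"z":-0.01,"yaw":0},{"x":0.25,"y":0,"z":-0.01,"yaw":0}]'
python3 plan.py 0.5893 -0.22 0.1725 -88.35 5 0.3
```

```text
time_s: 10.77
tcp_pos: [0.5872, -0.1295, 0.1728]
eef_rot: [-178.6, 2.7, -88.3]
contact_force: [-0.0, -0.4, -2.5]
gripper_width: 0.0194
time_s: 11.02
tcp_pos: [0.5878, -0.1505, 0.1726]
eef_rot: [-178.6, 2.7, -88.3]
contact_force: [-0.5, -0.5, -2.2]
gripper_width: 0.0192
pos [ 0.5878 -0.1505  0.1726] rot [-178.61    2.72  -88.27] t 11.02 F [-0.5 -0.5 -2.2] M [-0.13  0.25  0.02] w 0.0192 rows 10 delta [ 0.0015 -0.0695 -0.0001] -0.08
{"x":0.28,"y":0.00,"z":-0.01,"yaw":0.00},{"x":0.28,"y":0.00,"z":-0.01,"yaw":0.00},{"x":0.28,"y":0.00,"z":-0.01,"yaw":0.00},{"x":0.28,"y":0.00,"z":-0.01,"yaw":0.00},{"x":0.28,"y":0.00,"z":-0.01,"yaw":0.00},
```

```bash

python3 -m inch '[{"x":0.3,"y":0,"z":-0.01,"yaw":0},{"x":0.3,"y":0,"z":-0.01,"yaw":0},{"x":0.3,"y":0,"z":-0.01,"yaw":0},{"x":0.3,"y":0,"z":-0.01,"yaw":0},{"x":0.3,"y":0,"z":-0.01,"yaw":0}]'
python3 -m inch '[{"x":0.3,"y":0,"z":-0.01,"yaw":0},{"x":0.3,"y":0,"z":-0.01,"yaw":0},{"x":0.2,"y":0,"z":-0.01,"yaw":0},{"x":0.1,"y":0,"z":0,"yaw":0}]'
python3 plan.py 0.5893 -0.228 0.1725 -88.35 5 0.3
```

```text
time_s: 11.43
tcp_pos: [0.5889, -0.1921, 0.1719]
eef_rot: [-178.6, 2.7, -88.3]
contact_force: [0.3, 0.1, -4.1]
gripper_width: 0.0195
time_s: 11.77
tcp_pos: [0.5897, -0.2184, 0.1715]
eef_rot: [-178.6, 2.7, -88.3]
contact_force: [0.4, -0.4, -3.1]
gripper_width: 0.0195
pos [ 0.5897 -0.2184  0.1715] rot [-178.61    2.71  -88.33] t 11.77 F [ 0.4 -0.4 -3.1] M [-0.15  0.16  0.01] w 0.0195 rows 2 delta [-0.0004 -0.0096  0.001 ] -0.02
{"x":0.19,"y":0.01,"z":-0.03,"yaw":0.00},{"x":0.19,"y":0.01,"z":-0.03,"yaw":0.00},
```

```bash

python3 -m inch '[{"x":0,"y":0,"z":0,"yaw":0},{"x":0,"y":0,"z":0,"yaw":0},{"x":0,"y":0,"z":0,"yaw":0},{"x":0,"y":0,"z":0,"yaw":0},{"x":0,"y":0,"z":0,"yaw":0}]' 0.3
python3 -m inch '[{"x":0,"y":0,"z":0,"yaw":0},{"x":-0.3,"y":0,"z":0,"yaw":0},{"x":-0.4,"y":0,"z":0.02,"yaw":0},{"x":-0.5,"y":0,"z":0.03,"yaw":0},{"x":-0.5,"y":0,"z":0.03,"yaw":0}]'
python3 plan.py 0.587 -0.140 0.1675 -88.35 5 0.5
```

```text
time_s: 12.18
tcp_pos: [0.591, -0.2192, 0.1733]
eef_rot: [-178.4, 2.6, -88.3]
contact_force: [0.6, 0.8, 0.6]
gripper_width: 0.0469
time_s: 12.6
tcp_pos: [0.5899, -0.1743, 0.1737]
eef_rot: [-178.4, 2.6, -88.4]
contact_force: [0.4, -0.3, -0.0]
gripper_width: 0.0572
pos [ 0.5899 -0.1743  0.1737] rot [-178.36    2.62  -88.4 ] t 12.6 F [ 0.4 -0.3 -0. ] M [-0.11  0.23  0.02] w 0.0572 rows 3 delta [-0.0029  0.0343 -0.0062] 0.05
{"x":-0.45,"y":0.03,"z":0.10,"yaw":-0.00},{"x":-0.45,"y":0.03,"z":0.10,"yaw":-0.00},{"x":-0.45,"y":0.03,"z":0.10,"yaw":-0.00},
```

```bash

python3 -m inch '[{"x":-0.45,"y":0.03,"z":0.1,"yaw":0},{"x":-0.45,"y":0.03,"z":0.1,"yaw":0},{"x":-0.45,"y":0.03,"z":0.1,"yaw":0},{"x":-0.05,"y":0,"z":0.02,"yaw":0}]'
python3 - <<'E'
from h import *
snap('wrist','w4');snap('side','s4')
o=np.zeros((600,800,3),np.uint8)
o[:,:]=0
a=cv2.resize(V('w4').im[:,:,::-1],(400,300));b=cv2.resize(V('s4').im[90:240,220:420,::-1],(800,600))[:, :]
o[:300,:400]=a;o[:300,400:]=cv2.resize(V('s4').im[90:240,220:420,::-1],(400,300),interpolation=cv2.INTER_CUBIC)
cv2.imwrite('pics/c4.png',o[:300])
E
python3 plan.py 0.587 -0.140 0.1675 -88.35 5 0.5
```

```text
time_s: 12.93
tcp_pos: [0.5862, -0.1313, 0.167]
eef_rot: [-178.3, 2.7, -88.2]
contact_force: [-0.7, -0.9, 1.1]
gripper_width: 0.0568
pos [ 0.5866 -0.1325  0.1673] rot [-178.32    2.63  -88.2 ] t 13.03 F [-0.2 -0.3  0.2] M [-0.14  0.22  0.01] w 0.0569 rows 1 delta [ 0.0004 -0.0075  0.0002] -0.15
{"x":0.30,"y":-0.01,"z":-0.02,"yaw":0.04},
```

View pics/c4.png

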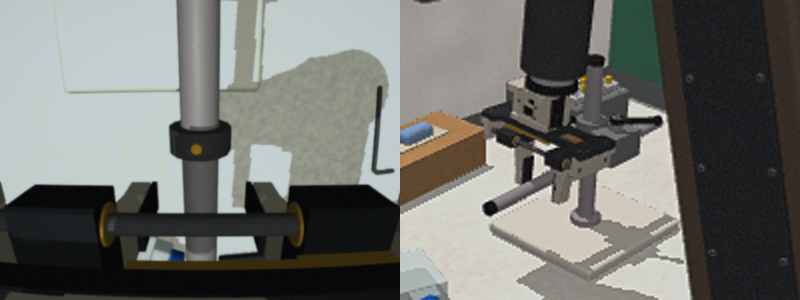

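The bar sits in the sleeve with the collar ahead of the jaws at (200,140), and the bar lies between the pads. I'll grip behind the collar.

```bash

python3 -m inch '[{"x":0,"y":0,"z":0,"yaw":0},{"x":0,"y":0,"z":0,"yaw":0},{"x":0,"y":0,"z":0,"yaw":0},{"x":0,"y":0,"z":0,"yaw":0},{"x":0,"y":0,"z":0,"yaw":0}]' -1 25
python3 -m inch '[{"x":0,"y":0,"z":0,"yaw":0},{"x":0,"y":0,"z":0,"yaw":0},{"x":0,"y":0,"z":0,"yaw":0}]'
python3 plan.py 0.5867 -0.140 0.172 -88.35 5 0.5
```

```text
time_s: 13.45
tcp_pos: [0.5868, -0.1336, 0.1673]
eef_rot: [-178.3, 2.6, -88.3]
contact_force: [-0.4, 0.4, 0.1]
gripper_width: 0.029
time_s: 13.7
tcp_pos: [0.5869, -0.1342, 0.1672]
eef_rot: [-178.3, 2.6, -88.3]
contact_force: [-0.7, 1.1, 0.6]
gripper_width: 0.0192
pos [ 0.5869 -0.1342  0.1672] rot [-178.3     2.63  -88.33] t 13.7 F [-0.7  1.1  0.6] M [0.49 0.15 0.06] w 0.0192 rows 1 delta [-0.0002 -0.0058  0.0048] -0.02
{"x":0.22,"y":0.01,"z":-0.20,"yaw":0.00},
```

```bash

python3 -m inch '[{"x":0,"y":0,"z":-0.08,"yaw":0},{"x":0.1,"y":0,"z":-0.06,"yaw":0},{"x":0.15,"y":0,"z":-0.03,"yaw":0}]'
python3 -m inch '[{"x":0.2,"y":0,"z":-0.01,"yaw":0},{"x":0.2,"y":0,"z":-0.01,"yaw":0},{"x":0.2,"y":0,"z":-0.01,"yaw":0}]'
python3 plan.py 0.5876 -0.160 0.172 -88.35 5 0.5
```

```text
time_s: 13.95
tcp_pos: [0.5867, -0.1403, 0.1708]
eef_rot: [-178.4, 2.7, -88.3]
contact_force: [0.8, 0.4, -2.2]
gripper_width: 0.0194
time_s: 14.2
tcp_pos: [0.587, -0.1564, 0.1707]
eef_rot: [-178.4, 2.7, -88.3]
contact_force: [0.3, 0.9, -1.3]
gripper_width: 0.0194
pos [ 0.587  -0.1564  0.1707] rot [-178.37    2.69  -88.28] t 14.2 F [ 0.3  0.9 -1.3] M [ 0.31 -0.08  0.04] w 0.0194 rows 1 delta [ 0.0006 -0.0036  0.0013] -0.07
{"x":0.14,"y":-0.02,"z":-0.06,"yaw":0.02},
```

```bash

python3 -m inch '[{"x":0.25,"y":-0.01,"z":-0.03,"yaw":0},{"x":0.25,"y":-0.01,"z":-0.02,"yaw":0},{"x":0.25,"y":0,"z":-0.01,"yaw":0},{"x":0.25,"y":0,"z":-0.01,"yaw":0},{"x":0.25,"y":0,"z":-0.01,"yaw":0}]'
python3 -m inch '[{"x":0.2,"y":0,"z":-0.01,"yaw":0},{"x":0.15,"y":0,"z":-0.01,"yaw":0},{"x":0.1,"y":0,"z":-0.01,"yaw":0}]'
python3 plan.py 0.589 -0.214 0.172 -88.35 5 0.5
```

```text
time_s: 14.62
tcp_pos: [0.5885, -0.1915, 0.1711]
eef_rot: [-178.4, 2.7, -88.3]
contact_force: [1.3, 1.6, -0.7]
gripper_width: 0.019
time_s: 14.87
tcp_pos: [0.589, -0.2051, 0.1714]
eef_rot: [-178.3, 2.7, -88.4]
contact_force: [0.2, 2.1, -0.2]
gripper_width: 0.0192
pos [ 0.589  -0.2051  0.1714] rot [-178.35    2.69  -88.39] t 14.87 F [ 0.2  2.1 -0.2] M [ 0.49 -0.08  0.04] w 0.0192 rows 1 delta [-0.     -0.0089  0.0006] 0.04
{"x":0.35,"y":0.01,"z":-0.04,"yaw":-0.01},
```

Now I'll feed in small steps until the collar makes contact.

```bash
for i in 1; do :; done
python3 -m inch '[{"x":0.1,"y":0,"z":0,"yaw":0},{"x":0.1,"y":0,"z":0,"yaw":0}]'
python3 -m inch '[{"x":0.08,"y":0,"z":0,"yaw":0},{"x":0.08,"y":0,"z":0,"yaw":0}]'
python3 -m inch '[{"x":0.08,"y":0,"z":0,"yaw":0},{"x":0.08,"y":0,"z":0,"yaw":0}]'
```

```text
time_s: 15.03
tcp_pos: [0.5893, -0.2106, 0.1713]
eef_rot: [-178.3, 2.7, -88.4]
contact_force: [1.2, 1.9, -1.1]
gripper_width: 0.0194
time_s: 15.2
tcp_pos: [0.5895, -0.2148, 0.1713]
eef_rot: [-178.3, 2.7, -88.4]
contact_force: [0.4, 2.1, -0.7]
gripper_width: 0.0185
time_s: 15.37
tcp_pos: [0.5896, -0.2174, 0.1711]
eef_rot: [-178.3, 2.8, -88.4]
contact_force: [-0.4, 18.3, 4.9]
gripper_width: 0.0191
```

```bash

python3 -m inch '[{"x":0.06,"y":0,"z":0,"yaw":0}]'
python3 - <<'E'
from h import *
snap('side','s5');snap('top','t5');snap('wrist','w5')
a=cv2.resize(V('s5').im[110:190,280:380,::-1],(500,400),interpolation=cv2.INTER_CUBIC)
b=cv2.resize(V('w5').im[:,:,::-1],(300,225));o=np.zeros((400,800,3),np.uint8);o[:,:500]=a;o[:225,500:]=b
cv2.imwrite('pics/c5.png',o)
E
python3 plan.py 0.589 -0.214 0.172 -88.35
```

```text
time_s: 15.45
tcp_pos: [0.5897, -0.2172, 0.1711]
eef_rot: [-178.3, 3.0, -88.4]
contact_force: [-0.6, 9.6, 3.8]
gripper_width: 0.0193
pos [ 0.5897 -0.2172  0.1712] rot [-178.29    2.97  -88.34] t 15.6 F [-0.7  9.2  3.5] M [3.5  0.37 0.11] w 0.0193 rows 1 delta [-0.0007  0.0032  0.0008] -0.01
{"x":-0.13,"y":0.02,"z":-0.03,"yaw":0.00},
```

View pics/c5.png

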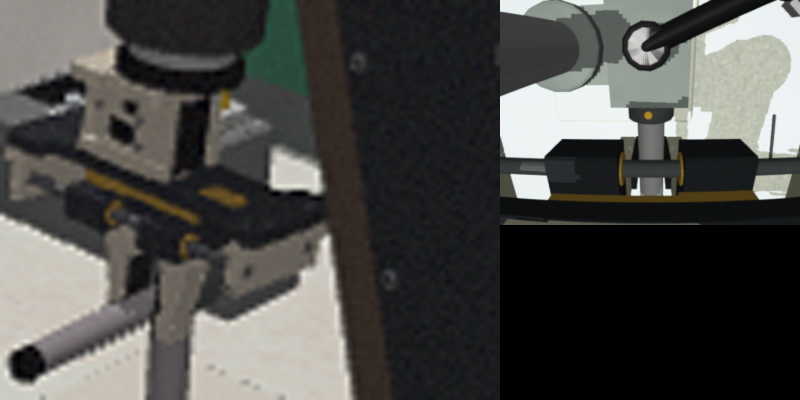

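The wrist view shows the collar flat against the sleeve face at about (648,110), and an 18 N contact was felt. I'll release and raise straight up.

```bash

python3 -m inch '[{"x":0,"y":0,"z":0,"yaw":0},{"x":0,"y":0,"z":0,"yaw":0},{"x":0,"y":0,"z":0,"yaw":0},{"x":0,"y":0,"z":0,"yaw":0},{"x":0,"y":0,"z":0,"yaw":0}]' 0.1
python3 -m inch '[{"x":0,"y":0,"z":-0.2,"yaw":0},{"x":0,"y":0,"z":-0.4,"yaw":0},{"x":0,"y":0,"z":-0.6,"yaw":0},{"x":0,"y":0,"z":-0.8,"yaw":0},{"x":0,"y":0,"z":-0.9,"yaw":0}]'
python3 -m inch '[{"x":0,"y":0,"z":-0.9,"yaw":0},{"x":0,"y":0,"z":-0.9,"yaw":0},{"x":0,"y":0,"z":-0.6,"yaw":0},{"x":0,"y":0,"z":-0.2,"yaw":0}]' -1 10
python3 - <<'E'
from h import *
snap('wrist','w6')
V_=V('w6');cv2.imwrite('pics/w6.png',V_.im[:,:,::-1])
E
python3 plan.py 0.52 -0.24 0.31 -150 20
```

```text
time_s: 16.02
tcp_pos: [0.5896, -0.2179, 0.1719]
eef_rot: [-178.3, 2.9, -88.3]
contact_force: [-0.4, 0.2, 0.6]
gripper_width: 0.0456
time_s: 16.43
tcp_pos: [0.5846, -0.2221, 0.2435]
eef_rot: [-178.9, 3.0, -88.4]
contact_force: [1.0, -0.4, 0.6]
gripper_width: 0.0483
time_s: 16.77
tcp_pos: [0.5837, -0.2273, 0.3198]
eef_rot: [-178.4, 2.8, -88.4]
contact_force: [0.6, -0.2, 0.6]
gripper_width: 0.0272
pos [ 0.584  -0.2274  0.3202] rot [-178.38    2.74  -88.37] t 16.82 F [ 1.  -0.6  1.9] M [-0.21  0.03  0.01] w 0.0231 rows 16 delta [-0.064  -0.0126 -0.0102] -61.63
{"x":0.03,"y":0.16,"z":0.02,"yaw":0.96},{"x":0.04,"y":0.16,"z":0.02,"yaw":0.96},{"x":0.05,"y":0.16,"z":0.02,"yaw":0.96},{"x":0.06,"y":0.15,"z":0.02,"yaw":0.96},{"x":0.07,"y":0.15,"z":0.02,"yaw":0.96},{"x":0.08,"y":0.14,"z":0.02,"yaw":0.96},{"x":0.09,"y":0.14,"z":0.02,"yaw":0.96},{"x":0.10,"y":0.13,"z":0.02,"yaw":0.96},{"x":0.11,"y":0.12,"z":0.02,"yaw":0.96},{"x":0.11,"y":0.12,"z":0.02,"yaw":0.96},{"x":0.12,"y":0.11,"z":0.02,"yaw":0.96},{"x":0.13,"y":0.10,"z":0.02,"yaw":0.96},{"x":0.14,"y":0.09,"z":0.02,"yaw":0.96},{"x":0.14,"y":0.08,"z":0.02,"yaw":0.96},{"x":0.15,"y":0.07,"z":0.02,"yaw":0.96},{"x":0.15,"y":0.06,"z":0.02,"yaw":0.96},
```

View pics/w6.png

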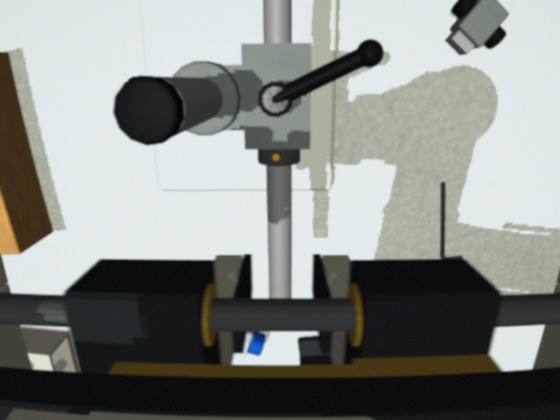

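The bar is through the sleeve with the collar flush at (278,150). The lever hub is at (275,98) and the ball at (371,53). I'll rotate the tool so its body clears the post, while moving towards -x.

```bash
python3 - <<'E'
from h import *
t=V('w6');b=t.z(371,53,.230);h=t.z(275,98,.226);print('ball',b,'hub',h,np.degrees(np.arctan2((b-h)[1],-(b-h)[0])),np.linalg.norm((b-h)[:2]), 'collar edges',t.z(278,149,.196),t.z(278,164,.196))
E
python3 -m inch '[{"x":0,"y":0.5,"z":0,"yaw":0.9},{"x":0,"y":0.5,"z":0,"yaw":1},{"x":0.1,"y":0.5,"z":0,"yaw":1},{"x":0.1,"y":0.5,"z":0,"yaw":1},{"x":0.1,"y":0.4,"z":0,"yaw":1}]'
python3 -m inch '[{"x":0.1,"y":0.2,"z":0,"yaw":1},{"x":0,"y":0,"z":0,"yaw":1},{"x":0,"y":0,"z":0,"yaw":1},{"x":0,"y":0,"z":0,"yaw":1},{"x":0,"y":0,"z":0,"yaw":1}]'
python3 plan.py 0.515 -0.38 0.30 -178 20
```

```text
ball [ 0.53599084 -0.32966552  0.23      ] hub [ 0.59204588 -0.30157736  0.226     ] -26.61461489450231 0.06269858200881907 collar edges [ 0.59040392 -0.26445571  0.196     ] [ 0.59013402 -0.25338978  0.196     ]
time_s: 17.23
tcp_pos: [0.5214, -0.2281, 0.3153]
eef_rot: [-179.6, 3.2, -108.7]
contact_force: [0.6, -0.9, -0.7]
gripper_width: 0.0004
time_s: 17.65
tcp_pos: [0.5107, -0.2282, 0.3116]
eef_rot: [178.9, 3.0, -129.9]
contact_force: [-0.6, -0.7, -0.5]
gripper_width: 0.0002
pos [ 0.5107 -0.2282  0.3116] rot [ 178.92    3.   -129.88] t 17.65 F [-0.6 -0.7 -0.5] M [-0.06  0.11 -0.01] w 0.0002 rows 13 delta [ 0.0043 -0.1518 -0.0116] -48.12
{"x":0.35,"y":-0.31,"z":0.01,"yaw":0.93},{"x":0.33,"y":-0.33,"z":0.01,"yaw":0.93},{"x":0.31,"y":-0.35,"z":0.01,"yaw":0.93},{"x":0.28,"y":-0.37,"z":0.01,"yaw":0.93},{"x":0.26,"y":-0.39,"z":0.01,"yaw":0.93},{"x":0.23,"y":-0.41,"z":0.01,"yaw":0.93},{"x":0.21,"y":-0.42,"z":0.01,"yaw":0.93},{"x":0.18,"y":-0.43,"z":0.01,"yaw":0.93},{"x":0.15,"y":-0.44,"z":0.01,"yaw":0.93},{"x":0.12,"y":-0.45,"z":0.01,"yaw":0.93},{"x":0.09,"y":-0.46,"z":0.01,"yaw":0.93},{"x":0.06,"y":-0.46,"z":0.01,"yaw":0.93},{"x":0.03,"y":-0.47,"z":0.01,"yaw":0.93},
```

```bash

python3 -m inch '[{"x":0.36,"y":-0.31,"z":0,"yaw":0.93},{"x":0.34,"y":-0.33,"z":0,"yaw":0.93},{"x":0.32,"y":-0.35,"z":0,"yaw":0.93},{"x":0.28,"y":-0.37,"z":0,"yaw":0.93},{"x":0.26,"y":-0.39,"z":0,"yaw":0.93}]' >/dev/null
python3 -m inch '[{"x":0.2,"y":-0.41,"z":0,"yaw":0.93},{"x":0.15,"y":-0.42,"z":0,"yaw":0.93},{"x":0.1,"y":-0.43,"z":0,"yaw":0.93},{"x":0.1,"y":-0.44,"z":0,"yaw":0.93},{"x":0,"y":-0.45,"z":0,"yaw":0.93}]'
python3 plan.py 0.546 -0.388 0.225 -178 20
```

```text
time_s: 18.48
tcp_pos: [0.5154, -0.3435, 0.2964]
eef_rot: [176.8, 1.1, -168.9]
contact_force: [0.4, -0.3, -0.1]
gripper_width: 0.0005
pos [ 0.5154 -0.3435  0.2964] rot [ 176.79    1.09 -168.95] t 18.48 F [ 0.4 -0.3 -0.1] M [-0.21  0.01 -0.02] w 0.0005 rows 4 delta [ 0.0306 -0.0445 -0.0714] -9.05
{"x":-0.20,"y":-0.53,"z":0.69,"yaw":0.57},{"x":-0.22,"y":-0.53,"z":0.69,"yaw":0.57},{"x":-0.24,"y":-0.52,"z":0.69,"yaw":0.57},{"x":-0.26,"y":-0.51,"z":0.69,"yaw":0.57},
```

```bash

python3 -m inch '[{"x":-0.3,"y":-0.8,"z":0,"yaw":0.6},{"x":-0.3,"y":-0.8,"z":0.1,"yaw":0.6},{"x":-0.3,"y":-0.4,"z":0.5,"yaw":0.6},{"x":-0.3,"y":0,"z":0.7,"yaw":0.6}]'
python3 plan.py 0.546 -0.388 0.224 -178 20 0.5
```

```text
time_s: 18.82
tcp_pos: [0.5533, -0.3915, 0.2607]
eef_rot: [176.7, 0.6, -179.2]
contact_force: [0.4, -0.1, 0.6]
gripper_width: 0.0003
pos [ 0.5533 -0.3915  0.2607] rot [ 176.71    0.56 -179.25] t 18.82 F [ 0.4 -0.1  0.6] M [-0.17  0.02 -0.01] w 0.0003 rows 4 delta [-0.0073  0.0035 -0.0367] 1.25
{"x":0.08,"y":0.01,"z":0.37,"yaw":-0.08},{"x":0.08,"y":0.01,"z":0.37,"yaw":-0.08},{"x":0.08,"y":0.02,"z":0.37,"yaw":-0.08},{"x":0.08,"y":0.02,"z":0.37,"yaw":-0.08},
```

```bash

python3 -m inch '[{"x":0.03,"y":0,"z":0.4,"yaw":-0.08},{"x":0.03,"y":0.02,"z":0.4,"yaw":-0.08},{"x":0.03,"y":0.02,"z":0.35,"yaw":-0.08},{"x":0.02,"y":0.02,"z":0.2,"yaw":-0.08},{"x":0,"y":0,"z":0.05,"yaw":0}]'
python3 plan.py 0.551 -0.36 0.224 -178 20 0.3
```

```text
time_s: 19.23
tcp_pos: [0.5477, -0.386, 0.2161]
eef_rot: [176.4, 0.1, -177.7]
contact_force: [-0.7, -0.1, -0.3]
gripper_width: 0.0002
pos [ 0.5477 -0.386   0.2161] rot [ 1.7640e+02  1.2000e-01 -1.7773e+02] t 19.23 F [-0.7 -0.1 -0.3] M [-0.19  0.03  0.04] w 0.0002 rows 4 delta [0.0033 0.026  0.0079] -0.27
{"x":-0.04,"y":0.26,"z":-0.06,"yaw":0.02},{"x":-0.04,"y":0.26,"z":-0.06,"yaw":0.02},{"x":-0.04,"y":0.26,"z":-0.06,"yaw":0.02},{"x":-0.04,"y":0.26,"z":-0.06,"yaw":0.02},
```

```bash

python3 -m inch '[{"x":-0.04,"y":0.25,"z":-0.09,"yaw":0},{"x":-0.04,"y":0.25,"z":-0.08,"yaw":0},{"x":-0.03,"y":0.25,"z":-0.06,"yaw":0},{"x":-0.02,"y":0.2,"z":-0.03,"yaw":0}]'
python3 -m inch '[{"x":0,"y":0.2,"z":0.01,"yaw":0},{"x":0,"y":0.2,"z":0.01,"yaw":0},{"x":0,"y":0.2,"z":0.01,"yaw":0}]'
python3 plan.py 0.551 -0.31 0.222 -178 20 0.3
```

```text
time_s: 19.57
tcp_pos: [0.5499, -0.3609, 0.2267]
eef_rot: [176.5, 0.2, -177.7]
contact_force: [-0.7, 0.2, 0.0]
gripper_width: 0.0004
time_s: 19.82
tcp_pos: [0.5499, -0.3446, 0.2297]
eef_rot: [176.6, 0.4, -177.6]
contact_force: [-0.3, -2.2, -0.9]
gripper_width: 0.0007
pos [ 0.5499 -0.3446  0.2297] rot [ 176.64    0.42 -177.6 ] t 19.82 F [-0.3 -2.2 -0.9] M [-1.25  0.11  0.08] w 0.0007 rows 5 delta [ 0.0011  0.0346 -0.0077] -0.4
{"x":-0.02,"y":0.27,"z":0.08,"yaw":0.02},{"x":-0.02,"y":0.27,"z":0.08,"yaw":0.02},{"x":-0.02,"y":0.27,"z":0.08,"yaw":0.02},{"x":-0.02,"y":0.27,"z":0.08,"yaw":0.02},{"x":-0.02,"y":0.27,"z":0.08,"yaw":0.02},
```

```bash

python3 -m inch '[{"x":-0.02,"y":0.25,"z":0.08,"yaw":0},{"x":-0.02,"y":0.25,"z":0.08,"yaw":0},{"x":-0.02,"y":0.25,"z":0.07,"yaw":0},{"x":-0.02,"y":0.2,"z":0.05,"yaw":0}]'
python3 plan.py 0.551 -0.298 0.222 -178 20 0.2
```

```text
time_s: 20.15
tcp_pos: [0.5508, -0.3197, 0.2255]
eef_rot: [176.8, 0.5, -177.6]
contact_force: [-2.1, -5.2, 2.6]
gripper_width: 0.0001
pos [ 0.5508 -0.3197  0.2255] rot [ 176.84    0.5  -177.6 ] t 20.15 F [-2.1 -5.2  2.6] M [-1.88  0.9   0.04] w 0.0001 rows 5 delta [ 0.0002  0.0217 -0.0035] -0.4
{"x":-0.01,"y":0.17,"z":0.04,"yaw":0.02},{"x":-0.01,"y":0.17,"z":0.04,"yaw":0.02},{"x":-0.01,"y":0.17,"z":0.04,"yaw":0.02},{"x":-0.01,"y":0.17,"z":0.04,"yaw":0.02},{"x":-0.01,"y":0.17,"z":0.04,"yaw":0.02},
```

```bash

python3 -m inch '[{"x":-0.02,"y":0.15,"z":0.03,"yaw":0},{"x":-0.02,"y":0.15,"z":0.03,"yaw":0},{"x":-0.02,"y":0.15,"z":0.03,"yaw":0}]'
python3 -m inch '[{"x":-0.02,"y":0.12,"z":0.02,"yaw":0},{"x":-0.02,"y":0.12,"z":0.02,"yaw":0}]'
python3 -m inch '[{"x":-0.02,"y":0.12,"z":0.02,"yaw":0},{"x":-0.02,"y":0.12,"z":0.02,"yaw":0}]'
```

```text
time_s: 20.4
tcp_pos: [0.5519, -0.308, 0.2247]
eef_rot: [177.0, 0.5, -177.6]
contact_force: [0.3, -5.4, 2.0]
gripper_width: 0.0002
time_s: 20.57
tcp_pos: [0.5534, -0.3014, 0.2243]
eef_rot: [177.0, 0.6, -177.6]
contact_force: [0.1, -5.6, 2.1]
gripper_width: 0.0007
time_s: 20.73
tcp_pos: [0.5543, -0.2957, 0.2235]
eef_rot: [177.1, 0.6, -177.6]
contact_force: [-1.7, -17.7, 2.2]
gripper_width: 0.0009
```

```bash

python3 -m inch '[{"x":-0.02,"y":0.05,"z":0,"yaw":0}]'
python3 - <<'E'
from h import *
snap('wrist','w7');snap('top','t7')
a=cv2.resize(V('w7').im[:,:,::-1],(560,420));cv2.imwrite('pics/w7.png',a)
E
```

```text
time_s: 20.82
tcp_pos: [0.5544, -0.2958, 0.2237]
eef_rot: [177.2, 0.5, -177.6]
contact_force: [-2.4, -14.9, 0.4]
gripper_width: 0.0002
```

View pics/w7.png

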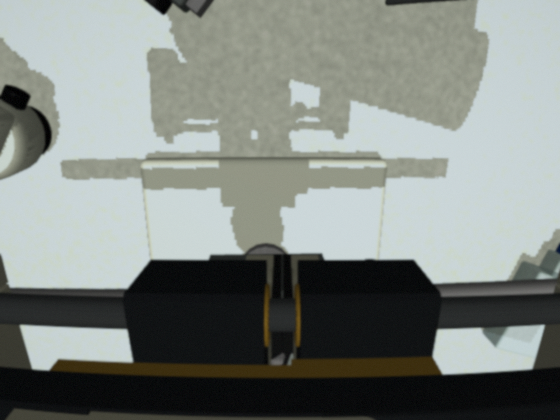

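The lever is hidden behind the gripper, and y stopped advancing at 15–18 N, which fits the stop. I'll back off, raise, and measure the lever from depth, since my picture quota is used up.

```bash

python3 -m inch '[{"x":0.05,"y":-0.3,"z":0,"yaw":0},{"x":0.1,"y":-0.6,"z":0,"yaw":0},{"x":0.2,"y":-0.6,"z":-0.3,"yaw":0},{"x":0.3,"y":-0.3,"z":-0.8,"yaw":0},{"x":0.3,"y":0,"z":-0.9,"yaw":0}]'
python3 -m inch '[{"x":0.9,"y":0,"z":-0.9,"yaw":0},{"x":0.9,"y":0,"z":-0.6,"yaw":0},{"x":0.9,"y":0,"z":0,"yaw":0},{"x":0.9,"y":0,"z":0,"yaw":0},{"x":0.2,"y":0,"z":0,"yaw":0}]'
cat > lever.py <<'E'
from h import *
hub=np.array([.5918,-.3012])
for n in ['top','side','wrist']:
    snap(n,n+'L');t=V(n+'L');P=t.cloud()
    k=(t.d>.05)&(P[...,2]>.214)&(P[...,2]<.245)&(np.hypot(P[...,0]-hub[0],P[...,1]-hub[1])<.075)&(np.hypot(P[...,0]-.6414,P[...,1]+.2993)>.03)
    q=P[k];rel=q[:,:2]-hub;f=np.hypot(*rel.T)>.03;m=rel[f]
    if len(m)>3:
        w=np.median(m,0);ang=np.degrees(np.arctan2(w[1],-w[0]));print(n,len(m),'tip max r',np.hypot(*m.T).max(),'phi',ang,'lever rad',np.radians(45+ang-1.65))
    else: print(n,len(q),len(m))
E
python3 lever.py; python3 plan.py 0.45 -0.3 0.35 -178
```

```text
time_s: 21.33
tcp_pos: [0.5297, -0.3424, 0.2627]
eef_rot: [176.5, -0.1, -177.5]
contact_force: [0.4, 0.1, -0.4]
gripper_width: 0.0005
time_s: 21.75
tcp_pos: [0.4325, -0.3502, 0.3019]
eef_rot: [176.1, -0.0, -177.5]
contact_force: [-0.1, -0.7, -0.1]
gripper_width: 0.0003
top 0 0
side 29 tip max r 0.07398513192949717 phi 44.61691977973795 lever rad 1.535312382994152
wrist 0 0
pos [ 0.4348 -0.3502  0.3012] rot [ 1.7614e+02 -8.0000e-02 -1.7748e+02] t 21.9 F [ 0.4  0.8 -1.1] M [-0.23 -0.11 -0.02] w 0.0005 rows 3 delta [0.0152 0.0502 0.0488] -0.52
{"x":-0.23,"y":0.70,"z":-0.61,"yaw":0.04},{"x":-0.23,"y":0.70,"z":-0.61,"yaw":0.04},{"x":-0.23,"y":0.70,"z":-0.61,"yaw":0.04},
```

```bash

python3 -m inch '[{"x":0,"y":0.9,"z":-0.3,"yaw":0},{"x":0,"y":0.9,"z":-0.3,"yaw":0},{"x":0,"y":0.9,"z":-0.3,"yaw":0},{"x":0,"y":0.9,"z":0,"yaw":0},{"x":0,"y":0.9,"z":0,"yaw":0}]' >/dev/null
python3 -m inch '[{"x":0,"y":0.9,"z":0,"yaw":0},{"x":0,"y":0.9,"z":0,"yaw":0},{"x":0,"y":0.9,"z":0,"yaw":0},{"x":0,"y":0.9,"z":0,"yaw":0},{"x":0,"y":0.9,"z":0,"yaw":0}]' >/dev/null
python3 -m inch '[{"x":0,"y":0.9,"z":0,"yaw":0},{"x":0,"y":0.9,"z":0,"yaw":0},{"x":0,"y":0.5,"z":0,"yaw":0},{"x":0,"y":0,"z":0,"yaw":0},{"x":0,"y":0,"z":0,"yaw":0}]'
python3 lever.py
python3 - <<'E'
from h import *
yaw=np.radians(1.65);d=np.array([-np.sin(yaw),np.cos(yaw)]);n=np.array([np.cos(yaw),np.sin(yaw)]);c=np.array([.5916,-.3008])
for nm in ['topL','sideL']:
    t=V(nm);P=t.cloud();rel=P[...,:2]-c;a=rel@d;w=rel@n
    k=(t.d>0)&(abs(w)<.02)&(abs(a)<.26)&(P[...,2]>.17)&(P[...,2]<.21)
    kb=k&(abs(a)>.055)&(abs(w)<.012)
    print(nm,'rear end',a[k].max().round(4),'nose end',a[k].min().round(4),'bar w at rear/nose',np.median(w[kb&(a>.05)]),np.median(w[kb&(a<-.05)]),'z',np.median(P[...,2][kb&(a>.05)]),np.median(P[...,2][kb&(a<-.05)]))
# bystander change
a=V('top0').im.astype(int);b=V('topL').im.astype(int);D=(abs(a-b).max(2)>60)
D[:,:][np.zeros_like(D)]=0
print('changed px per 800x600-scale block:')
for nm,(x,y) in dict(head=(612,325),flask=(375,250),dishes=(257,253),tip=(313,238),reagent=(192,298),hex=(440,380),focus=(537,376)).items():
    u,v=int(x*.7),int(y*.7);print(nm,D[v-12:v+12,u-14:u+14].sum(),end='; ')
E
```

```text
time_s: 23.15
tcp_pos: [0.4349, -0.0505, 0.3354]
eef_rot: [175.5, -1.1, -177.0]
contact_force: [-0.6, 0.2, 1.3]
gripper_width: 0.0007
top 43 tip max r 0.06811874201047596 phi 44.30187422113024 lever rad 1.529813800702663
side 28 tip max r 0.0733309276546239 phi 45.0662975193372 lever rad 1.5431555041353289
wrist 0 0
topL rear end 0.1989 nose end -0.2026 bar w at rear/nose -0.00047063654259778455 0.0008810347373330593 z 0.18738903249749939 0.1875909487108025
sideL rear end 0.2044 nose end -0.1949 bar w at rear/nose -0.007416154086256009 -0.006548952767080595 z 0.18407543327982 0.18381987804507394
changed px per 800x600-scale block:
head 0; flask 0; dishes 0; tip 0; reagent 0; hex 238; focus 0;
```

```bash
python3 -c "
from plant import r
s=r.get_state();print(s['time_s'],s['contact_force'],s['qd'].round(2))
print(r.close_job())"
```

```text
23.3 [ 0.34622304  0.41342861 -0.2224113 ] [-0.67 -0.3  -0.29  0.11  0.07 -0.23]
the job is handed in; nothing more can be done
None
```

I fed the boom arm nose first through the sleeve until its collar met the face, turned the clamp lever to its stop and handed the job in at 23.3 s. No verdict was reported.

- **Feeding:** I gripped the bar at mid-length, then regripped behind the collar for the last 82 mm. The most force I read was about 18 N, when the collar touched the sleeve.
- **Lever:** I pushed it round with the closed fingers until it stopped moving, at 15–18 N.

**Last checks**
- **Lever angle:** 1.53 rad from the top camera and 1.54 rad from the side camera, against the required 1.35.
- **Bar along the sleeve:** by the top camera its ends are at +199 and -203 mm from the sleeve centre, so it is within about 2 mm of home. The side camera gives +204 and -195 mm, about 5 mm the other way; I put that down to its coarser depth. After the feed, the wrist view showed the collar flush with the face.
- **Bar across the sleeve:** by the top camera it is within 1 mm of the axis. The side camera reads about 7 mm off, but it sees only one flank of the bar.
- **Bystanders:** a before-and-after comparison of the top pictures shows six of the seven unchanged. The area around the hex key did change; I put that down to the arm covering it, as the gripper never went down near it, but I could not confirm it.
- **Robot:** it was clear of everything, with about 0.6 N on the tool.

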